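# Index a filter turret and load its slider

### The arm

A 6-joint arm with a two-finger parallel gripper is mounted at the origin on the work surface. World frame = base frame: x ahead of the robot, y to its left, z up, the work surface at z = 0. Lengths are in m, angles in rad, forces in N, time in s.
With the tool pointing down it reaches from about 0.275 to 0.975 m from the base axis. Payload 8.4 kg.
Tool frame: the origin (TCP) lies at the very end of the fingers, on their centre line; the grasp point (between the pads) lies 19 mm behind it; z points along the fingers, y is the direction in which the jaws open and shut (so a half turn about z gives the same grasp; the last joint's range is limited). The gripper opens to 92 mm and grips with 3 to 60 N. Pads are 20 mm wide; open, the fingers measure 128 mm over their backs; the gripper's body (75 mm by 189 mm) begins 69 mm behind the grasp point.
Start: joints at [1.221, 0.353, 1.633, -0, 1.155, -0.002], TCP at [0.213, 0.588, 0.215] pointing down, gripper open.
Joint ranges: [-2.63, 2.63], [-0.92, 2.1], [0.06, 2.66], [-1.3, 4.44], [0, 2.69], [-3.02, 3.02]. Speed limits (rad/s): [2.22, 2.22, 2.79, 3.14, 3.14, 3.14].

### API

Orientations are given as a unit quaternion [x, y, z, w].
In Python, from cell import bot gives the robot as it stands.
- The arm moves only by the tool arm_command, never from a script. Its argument "targets" is a list of rows, each a list of 6 numbers: the shift along the tool's x, y, z in mm, then the turn, a rotation vector about the tool's x, y, z in degrees. A call has exactly 5 rows; each row is the pose to reach, as a shift and turn from the pose commanded when the call began, along the tool's axes at that moment; what a row does not reach only later rows make up. A row lasts 1/12 s, in which the tool goes at most 41.7 mm and 7.16 degrees, less where a joint would pass 70% of its speed; a pose out of reach is approached as far as the arm can. A call with a gripper value outside its range is refused whole. "grip" is the finger opening in mm, from 0 to 91.9, set as the call begins (left out, the last holds). The fingers move at their own pace and stop on an object; "force" is the grip in N (left out, the last holds). Time passes only in rows, so rows that repeat a pose let the fingers close, or fill a call up. It gives the time, the measured TCP pose, the force and the opening at its end, in the units of the state.
- bot.get_state(): the state, without advancing time (a new reading comes with each control period).
- bot.read_camera(name): name is "scene" or "side" or "wrist"; returns the picture (384x512x3 uint8, red, green, blue); there is no depth.
- bot.calibration(name): a dict with "mtx" (3x3 intrinsics, pixels), "origin" and "orientation" of the camera in the world. Camera axes: x right, y down, z forward; pixel columns grow to the right and rows downward; lengths in m; the calibration is good to about 2 mm. A picture is of the moment at which its call begins: read the wrist's pose just before it. calibration takes no time and is no camera call; for the wrist camera it gives the pose at the moment of the call.
- bot.finish_job(): hands the job in, once; it reports no verdict.
The state is a dict: "time_s": time; "joint_positions": joint angles; "qd": joint speeds; "joint_torque": joint torques, N m; "tcp_pos": TCP position; "tcp_rot": TCP orientation; "wrist_force": force on the tool from outside, world axes, zero at the start; "moment": the same for the moment, N m; "grip_width": opening from 0.0 (shut) to 1.0 (fully open).
Only numpy, scipy, OpenCV 4.12 (cv2) and the standard library are available. Lean on these libraries where they do the work, as an engineer would, in place of code of your own. Each camera call takes 0.05 s, during which the arm holds its last target. There are 200 camera calls.

### The job

Lift the sprung knob on the sloping filter turret, turn the turret until its window lies over the slot in the deck, and let the plunger drop fully home in the notch there; the notch is never in quite the same place, so feel for it. Then take the longer of the two filter sliders out of the rack and slide it edgewise through the window, fully home in the slot, and let go. Leave the shorter slider in the rack, and do not knock over or push about the other things on the bench.

Things in the scene. Friction and masses are not known exactly. Their poses are not given: they have to be found in the camera images.
- deck: Sloping face (230 x 260 mm) of the fixed white wedge-shaped filter-turret unit, leaning 30 deg to the front. Origin: on the face at the turret's axis, 130 above the bench. x up the slope, away from the front; y across to its left; z square out of the face. Unit's footprint: 205 deep x 250 wide. On it, round the turret's lower side, lies a steel index arc, 12 thick, radii 90 to 122.
- slot_mouth (a point): centre of the mouth of the blind slot cut square into the deck face, at deck x = +49, y = 0, z = 0 (mm): 10.5 wide along deck x, 53 along deck y, 45 deep. Axes as the deck's. Open only when the turret's window (joint turret within 0.15 of 0) lies over it.
- turret (a joint): turret angle about deck z, rad; knob at deck (-105 cos, 105 sin) mm, positive = left. 0 = window centred on the slot. Disc radius 85, top 14 above the face, hub (radius 22) to 25, window 26 x 76. It starts at 0.7 to 1.2 with the pin in a long gap of the index arc (0.6 to 1.3); from 0.6 to -0.38 (stop) the arc is solid but for the one notch. About 2 N at the knob turns it.
- plunger (a joint): lift of the sprung plunger along deck z, m: 0 = home (pin 10 mm deep in the notch or the gap), 0.010 = pin resting on top of the index arc, 0.018 = fully lifted. Spring 4 to 7 N. The pin is 12 mm across, the notch 14. The notch is in a shoe clamped by hand: its angle differs each time, anywhere from -0.12 to 0.12 rad of joint turret; find it by feel or by eye.
- knob (a point): centre of the plunger's round black knob, the part to grip: 34 mm across, 28 high along deck z; 60 above the deck face when home. A steel barrel 25 across stands below it, its top 20 below this point when home. It rides on the turret's arm, 105 from the turret's axis.
- rack: fixed grey block 70 x 170 x 45 mm high with two upright slots, 10 x 52 and 35 deep, side by side at y = -42 and +42; a slider stands in each. Origin: centre of the underside.
- long_slider: longer of two flat filter sliders, 130 mm tall, upright in one rack slot, which one varies: aluminium blade 8 thick (its x) x 50 wide (its y) with a round glass; lowest 16 mm tapered to 6 x 44; black grip tab at the top, 12 thick x 50 wide x 40 high. Both faces alike. Origin: centre of the lower end, z to the tab. About 140 g. Fully home, the origin is on the deck slot's floor.
- short_slider: the other slider, 92 mm tall, tab 32 high, otherwise the same; stays in the rack.
- canister: small clear jar with black cap, 42 across, 62 tall, standing between the unit and the rack; bystander
- wash_bottle: white plastic bottle, 60 across, 150 tall, behind the rack; bystander
- oil_bottle: amber bottle, 36 across, 70 tall, in front; bystander
- slide_box: flat grey box 85 x 140 x 26 lying left of the unit; bystander
- beaker: glass beaker, 72 across, 85 tall, to the left; bystander
Mind the look-alikes: they are no part of the job. Leave any blue look-alike of the long_slider alone.

How it is judged:
On the way, in this order (a step that is already met when the one before it is completed fails the run):
1. the plunger is lifted out of the parking gap (more than 8 mm up) (value of joint plunger above 0.008 m), for 0.05 s.
2. the plunger has dropped home in the notch: less than 2 mm up, turret within 0.15 rad of 0 (value of joint plunger below 0.002 m and value of joint turret between -0.15 and 0.15 rad), for 0.2 s.
3. after that, the long slider is drawn out of the rack (its lower end more than 60 mm above the bench) (height (world z) of long_slider above 0.06 m), for 0.05 s.
At the end, for the whole second after the job is handed in: plunger home in the notch, turret within 0.15 rad of 0 (less than 2 mm up); the long slider in the deck slot, its lower end within 5 mm of the slot's floor and within 6 mm of its centre, square to the deck within 0.13 rad, at rest; the short slider within 15 mm of its start (all of step 2 and z of long_slider in the frame of deck below -0.04 m and x of long_slider in the frame of deck between 0.043 and 0.055 m and y of long_slider in the frame of deck between -0.006 and 0.006 m and angle between the z axis of long_slider and the z axis of deck, either way round below 0.13 rad and linear speed of long_slider below 0.02 m/s and distance of short_slider from where it was at the start of the episode below 0.015 m); the robot touches nothing.
It fails at once if a bystander (canister, wash bottle, oil bottle, slide box or beaker) is moved more than 30 mm (distance of any of canister, wash_bottle, oil_bottle, slide_box, beaker from where it was at the start of the episode above 0.03 m).
It also fails if it takes over 64 s, if anything falls off the work surface, if the arm or the gripper's body presses on something with over 40 N, if the wrist force passes 120 N, or if a joint passes its speed limit or range.

## Working session

There is one attempt and no reset: what is moved stays moved. The work goes in short steps, Python scripts to look and compute and a tool call to move; the robot and the scene stay as the last step left them, time stands still between calls to the robot, and variables do not carry over. Pictures are saved under pics/ and viewed, about 8 in all and at most 12, crops included, and the job is handed in when it is done.

Besides the shell and the picture viewer there is one more tool, called after ">>>" in YAML: its name, and indented under it one key for each argument. arm_command: Moves the arm, as the interface text tells. Its arguments: {"type":"object","properties":{"targets":{"type":"array"},"grip":{"type":"number"},"force":{"type":"number"}},"required":["targets"]}

```bash
ls; mkdir -p pics; python3 - <<'E'
from cell import bot
import cv2,numpy as np
print(bot.get_state())
ims=[]
for n in ("scene","side","wrist"):
    im=bot.read_camera(n); cv2.imwrite(f"pics/{n}0.png",im[:,:,::-1]); ims.append(im)
    c=bot.calibration(n); print(n,c)
a=np.hstack(ims[:2])
cv2.imwrite("pics/a0.png",ims[0][:,:,::-1])
E
```

```text
pics
{'time_s': 0.0, 'joint_positions': array([ 1.22056472e+00,  3.53658942e-01,  1.63408043e+00,  6.04418704e-06,
        1.15520029e+00, -2.38239278e-03]), 'qd': array([ 0.00041633,  0.00012027,  0.00026474, -0.00080499, -0.00102727,
        0.00053104]), 'joint_torque': array([-2.05790937e-03, -5.93855023e+01, -3.34202814e+01,  6.96841744e-02,
        2.36417411e-02, -8.04820002e-05]), 'tcp_pos': array([0.21287529, 0.5871329 , 0.21387993]), 'tcp_rot': array([ 1.73050232e-01,  9.84912770e-01, -6.62578977e-04, -1.20850481e-04]), 'wrist_force': array([-0.24248136,  0.00731596,  0.46485814]), 'moment': array([ 0.0018063 , -0.0218132 ,  0.01567253]), 'grip_width': 1.0008067829579281}
scene {'mtx': array([[446.09875307,   0.        , 266.10381435],
       [  0.        , 446.09875307, 186.9870418 ],
       [  0.        ,   0.        ,   1.        ]]), 'origin': array([ 1.01603545, -0.75285828,  0.91424838]), 'orientation': array([ 0.86947289,  0.26295222, -0.11802083, -0.4011784 ])}
side {'mtx': array([[350.83324493,   0.        , 254.37909856],
       [  0.        , 350.83324493, 193.30145518],
       [  0.        ,   0.        ,   1.        ]]), 'origin': array([ 0.07801881, -0.87852048,  0.79626755]), 'orientation': array([ 0.86319677, -0.20821749,  0.10289099, -0.44827475])}
wrist {'mtx': array([[284.61495336,   0.        , 253.05707761],
       [  0.        , 284.61495336, 197.61116182],
       [  0.        ,   0.        ,   1.        ]]), 'origin': array([0.14156965, 0.61388914, 0.38473477]), 'orientation': array([0.81139958, 0.56890469, 0.07632697, 0.1102378 ])}
```

View pics/scene0.png

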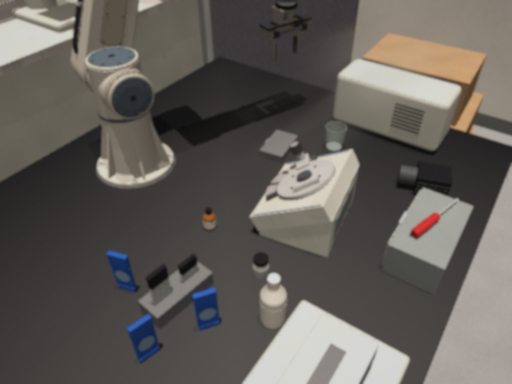

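View pics/side0.png

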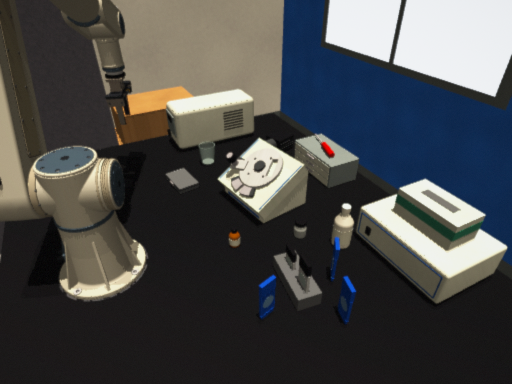

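The scene view shows the unit at about (307,200), the rack at (178,290) with two black tabs, and blue look-alikes at (122,270), (145,338) and (206,308). In the side view the unit is at (262,180), the rack at (297,278). Next, an enlarged crop.

```bash
python3 - <<'E'
import cv2,numpy as np
s=cv2.imread("pics/scene0.png"); d=cv2.imread("pics/side0.png")
def cr(im,x,y,w,h): return cv2.resize(im[y:y+h,x:x+w],(400,300),interpolation=cv2.INTER_CUBIC)
o=np.vstack([np.hstack([cr(s,245,130,132,99+0),cr(d,205,125,120,90)]),np.hstack([cr(s,125,240,100,75),cr(d,255,230,100,75)])])
cv2.imwrite("pics/crop1.png",o)
E
```

```text
(no output)
```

View pics/crop1.png

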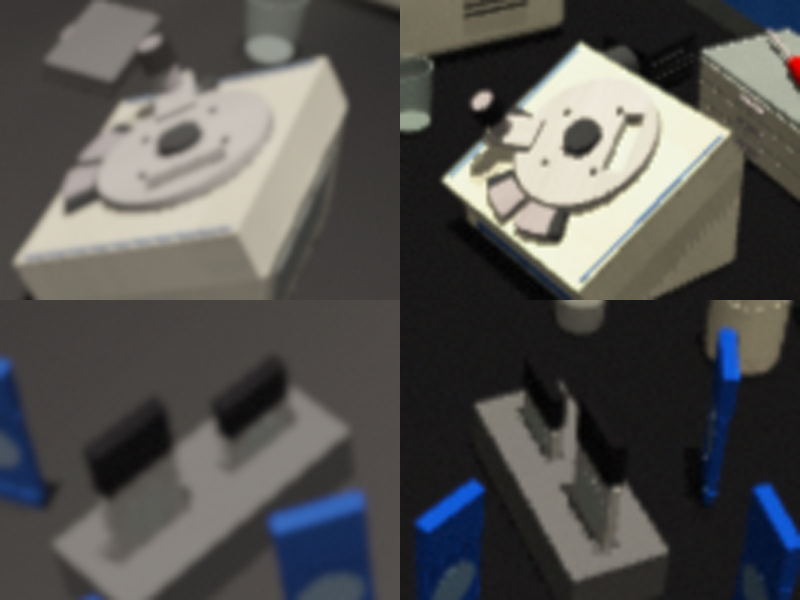

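The sliders in the rack with black tabs are the scene candidates: the one at scene (157,278) has clearly more blade and tab showing than the one at (187,266), so it is the long slider (side view: the right one, about (305,275)). The blue ones are look-alikes. Now rough geometry.

```bash
cat > h.py <<'E'
import numpy as np, cv2
from cell import bot
from scipy.spatial.transform import Rotation as R
from scipy.optimize import least_squares
class Cam:
    def __init__(s,n):
        c=bot.calibration(n); s.K=c["mtx"]; s.o=np.array(c["origin"]); s.R=R.from_quat(c["orientation"]).as_matrix()
    def proj(s,P):
        p=(np.atleast_2d(P)-s.o)@s.R; q=p@s.K.T; return q[:,:2]/q[:,2:]
    def ray(s,uv):
        uv=np.atleast_2d(uv); d=np.c_[uv,np.ones(len(uv))]@np.linalg.inv(s.K).T@s.R.T
        return d/np.linalg.norm(d,axis=1)[:,None]
    def onplane(s,uv,p0,n):
        d=s.ray(uv); return s.o+d*(((p0-s.o)@n)/(d@n))[:,None]
def deckR(yaw):
    return (R.from_euler('z',yaw)*R.from_euler('y',-np.pi/6)).as_matrix()
def deck(p): return np.array([p[0],p[1],.13]),deckR(p[2])
def plan(Pt,Rt,P0=None,R0=None):
    "tool-frame shift mm, rotvec deg from the measured pose to the target"
    s=bot.get_state()
    if P0 is None: P0=s["tcp_pos"]
    if R0 is None: R0=R.from_quat(s["tcp_rot"]).as_matrix()
    return np.round((R0.T@(np.asarray(Pt)-P0))*1000,1), np.round(np.degrees(R.from_matrix(R0.T@Rt).as_rotvec()),2)
E
python3 - <<'E'
from h import *
S,D=Cam("scene"),Cam("side")
z=np.array([0,0,1.])
# deck corners order: (+x,+y),(+x,-y),(-x,-y),(-x,+y)
sc=np.array([[285.6,163],[352,148.8],[322.6,207.5],[250,216.5]])
# unordered; print triangulated candidates
sd=np.array([[259.6,137.6],[304,164.6],[259,213.5],[217.9,179]])
def tri(a,b):
    da,db=S.ray(a)[0],D.ray(b)[0]
    A=np.c_[da,-db]; t=np.linalg.lstsq(A,D.o-S.o,rcond=None)[0]
    return (S.o+da*t[0]+D.o+db*t[1])/2, np.linalg.norm(S.o+da*t[0]-D.o-db*t[1])
for i in range(4):
    print(i,[ (np.round(tri(sc[i],sd[j])[0],3).tolist(),round(tri(sc[i],sd[j])[1],4)) for j in range(4)])
hub_s=[245+180/3.03,130+140/3.03]; hub_d=[205+182/3.333,125+138/3.333]
print("hub",tri(hub_s,hub_d))
kn_s=[245+155/3.03,130+48/3.03]; kn_d=[205+85/3.333,125+102/3.333]
print("knob",tri(kn_s,kn_d))
p0=np.array([0,0,.045])
print("rack scene",np.round(S.onplane([[197.5,261.25],[212.5,272],[160,315],[138.75,301.25]],p0,z),3).tolist())
print("rack side",np.round(D.onplane([[273.75,256.25],[286.25,252.5],[321.25,292],[298.75,300]],p0,z),3).tolist())
E
```

```text
0 [([0.566, 0.028, 0.261], np.float64(0.0578)), ([0.623, -0.094, 0.279], np.float64(0.0792)), ([0.523, 0.037, 0.095], np.float64(0.1797)), ([0.46, 0.205, 0.063], np.float64(0.0054))]
1 [([0.657, 0.234, 0.181], np.float64(0.0038)), ([0.71, 0.044, 0.227], np.float64(0.1556)), ([0.613, 0.207, 0.02], np.float64(0.297)), ([0.552, 0.502, -0.08], np.float64(0.1027))]
2 [([0.641, 0.098, 0.167], np.float64(0.1642)), ([0.699, -0.019, 0.176], np.float64(0.0)), ([0.604, 0.177, -0.087], np.float64(0.0944)), ([0.541, 0.341, -0.103], np.float64(0.1233))]
3 [([0.548, -0.103, 0.265], np.float64(0.1916)), ([0.604, -0.177, 0.259], np.float64(0.053)), ([0.504, -0.052, 0.061], np.float64(0.0088)), ([0.449, 0.037, 0.081], np.float64(0.1666))]
hub (array([0.58499511, 0.09560241, 0.14210443]), np.float64(0.0036713448674778547))
knob (array([0.50808925, 0.17959778, 0.16460481]), np.float64(0.0022128217382073444))
rack scene [[0.475, -0.238, 0.045], [0.527, -0.243, 0.045], [0.506, -0.404, 0.045], [0.44, -0.404, 0.045]]
rack side [[0.457, -0.241, 0.045], [0.498, -0.245, 0.045], [0.505, -0.413, 0.045], [0.438, -0.407, 0.045]]
```

```bash
cat >> h.py <<'E'
def tool_deck(yaw,a=0.):
    "tool z into deck, tool x down the slope, turned by a about deck z"
    D=deckR(yaw); return D@R.from_euler('z',a).as_matrix()@np.diag([-1.,1.,-1.])
E
python3 - <<'E'
from h import *
s=bot.get_state(); Rt=R.from_quat(s["tcp_rot"]).as_matrix(); W=Cam("wrist")
print("cam in tool", Rt.T@(W.o-s["tcp_pos"]), "fwd",(Rt.T@W.R[:,2]),"right",Rt.T@W.R[:,0])
Dk=np.array([.583,.093,.128]); yaw=.16
Tr=tool_deck(yaw); Dr=deckR(yaw)
P=Dk+Dr@np.array([-.02,0.02,.20])
print(P, plan(P,Tr))
E
```

```text
cam in tool [ 0.07613812  0.00057044 -0.17070188] fwd [-2.65724384e-01 -5.60845914e-04  9.64048877e-01] right [-2.69256164e-04  9.99999835e-01  5.07544695e-04]
[0.46399163 0.09405325 0.29120508] (array([-404.1, -378.2,  -76.8]), array([ -7.67, -29.36, -28.4 ]))
```

>>> arm_command:
  targets:
    - [-27,-25,-5,0,0,0]
    - [-54,-50,-10,0,0,0]
    - [-81,-75,-15,0,0,0]
    - [-108,-101,-20,0,0,0]
    - [-135,-126,-26,0,0,0]
  grip: 60

```text
time_s: 0.57
tcp_pos: [0.2971, 0.4213, 0.2404]
tcp_rot: [0.173, 0.985, -0.0, -0.0]
wrist_force: [0.0, -0.1, -0.3]
grip_width: 0.665
```

>>> arm_command:
  targets:
    - [-27,-25,-5,0,0,0]
    - [-54,-50,-10,0,0,0]
    - [-81,-75,-15,0,0,0]
    - [-108,-101,-20,0,0,0]
    - [-135,-126,-26,0,0,0]

```text
time_s: 0.98
tcp_pos: [0.3811, 0.2568, 0.2667]
tcp_rot: [0.173, 0.985, -0.0, -0.0]
wrist_force: [-0.5, 0.3, -0.8]
grip_width: 0.657
```

>>> arm_command:
  targets:
    - [-27,-25,-5,0,0,0]
    - [-54,-50,-10,0,0,0]
    - [-81,-75,-15,0,0,0]
    - [-108,-101,-20,0,0,0]
    - [-134,-126,-25,0,0,0]

```text
time_s: 1.4
tcp_pos: [0.4644, 0.0926, 0.2919]
tcp_rot: [0.173, 0.985, 0.0, 0.0]
wrist_force: [0.8, -0.1, 0.0]
grip_width: 0.655
```

>>> arm_command:
  targets:
    - [0,0,0,-0.9,-3.5,-3.4]
    - [0,0,0,-1.8,-7.0,-6.8]
    - [0,0,0,-2.6,-10,-9.7]
    - [0,0,0,-3.3,-12.5,-12]
    - [0,0,0,-3.84,-14.68,-14.2]

```text
time_s: 1.82
tcp_pos: [0.4636, 0.0943, 0.2915]
tcp_rot: [0.048, 0.99, 0.011, 0.132]
wrist_force: [0.1, -0.2, 0.5]
grip_width: 0.653
```

>>> arm_command:
  targets:
    - [0,0,0,-0.9,-3.5,-3.4]
    - [0,0,0,-1.8,-7.0,-6.8]
    - [0,0,0,-2.6,-10,-9.7]
    - [0,0,0,-3.84,-14.68,-14.2]
    - [0,0,0,-3.84,-14.68,-14.2]

```text
time_s: 2.23
tcp_pos: [0.4612, 0.0938, 0.2896]
tcp_rot: [-0.079, 0.963, 0.021, 0.258]
wrist_force: [-0.9, -1.6, -1.1]
grip_width: 0.652
```

```bash
python3 - <<'E'
from h import *
W=Cam("wrist"); im=bot.read_camera("wrist"); cv2.imwrite("pics/w1.png",im[:,:,::-1])
np.savez("w1.npz",K=W.K,o=W.o,R=W.R)
s=bot.get_state(); print(s["tcp_pos"],s["joint_positions"],s["time_s"],s["wrist_force"])
Dr=deckR(.16); print(Dr.T@R.from_quat(s["tcp_rot"]).as_matrix())
E
```

```text
[0.46214621 0.09387012 0.29051861] [ 0.21943618 -0.25330199  2.21376361 -0.0475445   0.66058671 -1.47942508] 2.2833 [-0.26060809 -0.69845687  0.5343356 ]
[[-9.99995844e-01  2.27865547e-03 -1.76647665e-03]
 [ 2.27786549e-03  9.99997305e-01  4.49091599e-04]
 [ 1.76749522e-03  4.45065937e-04 -9.99998339e-01]]
```

View pics/w1.png

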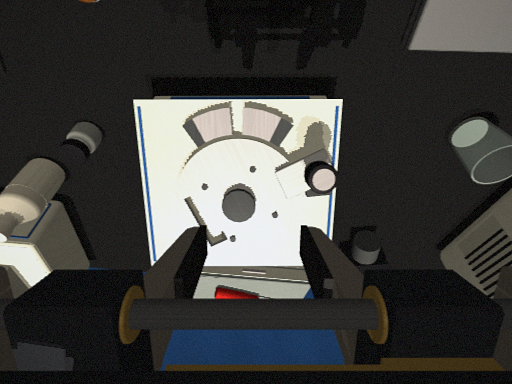

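The wrist view shows the deck (corners at (135,100), (342,98)), hub at (239,205), knob at (320,177), and the notch gap in the index arc near (238,118). I'll measure these precisely.

```bash
python3 - <<'E'
from h import *
im=cv2.imread("pics/w1.png"); g=cv2.cvtColor(im,cv2.COLOR_BGR2GRAY)
z=np.load("w1.npz")
W=Cam("wrist"); W.o=z["o"];W.R=z["R"]
def blob(mask,x,y,w,h):
    m=np.zeros_like(mask); m[y:y+h,x:x+w]=mask[y:y+h,x:x+w]
    c=max(cv2.findContours(m,cv2.RETR_EXTERNAL,cv2.CHAIN_APPROX_NONE)[0],key=cv2.contourArea); return c
c=blob(((g<110)*255).astype(np.uint8),212,180,52,48); hub=cv2.fitEllipse(c); print("hub",hub)
# knob pink top
for r in (60,110,150):
  c=blob(((g>r)*255).astype(np.uint8),306,162,28,30); e=cv2.fitEllipse(c); print("knobtop",e)
# edges: columns at rows, white>150
for r in (110,150,180,240,255): 
    row=g[r].astype(int); x=np.where(row[100:400]>120)[0]+100; print(r,x.min(),x.max())
for cx in (150,170,300,330):
    col=g[60:140,cx].astype(int); print("col",cx,np.where(col>150)[0][0]+60, col[30:45])
for r in (108,112,116,120,124,128): print(r,g[r,222:256])
E
```

```text
hub ((238.42527770996094, 202.84469604492188), (32.1839714050293, 36.846397399902344), 5.195827960968018)
knobtop ((321.1313171386719, 180.30548095703125), (20.95638656616211, 29.204792022705078), 61.187252044677734)
knobtop ((323.01727294921875, 179.27748107910156), (20.73519515991211, 22.142274856567383), 46.5404167175293)
knobtop ((323.1964416503906, 179.1541290283203), (20.337785720825195, 21.56532859802246), 51.4268798828125)
110 134 341
150 139 338
180 142 334
240 148 299
255 150 299
col 150 100 [ 23  28  32  25  28  32  29  27  19 141 239 238 237 237 236]
col 170 99 [ 10  10  12  14   4  20  98  87  58 166 240 237 236 236 236]
col 300 99 [  1   3  19  12   1  55  47  32  16 248 240 238 236 236 237]
col 330 99 [ 12  10  15  19  23  17  17  14   1 249 240 238 236 238 237]
108 [169 184 195 198 198 199 202 164  94 124 206 242 239 238 238 238 238 238
 238 239 231 213 198 204 202 200 199 201 195 183 165 144 126 115]
112 [205 199 200 200 201 201 200 172 109 187 247 241 239 240 238 238 237 236
 239 235 221 205 204 203 202 200 198 198 200 200 201 201 203 200]
116 [203 200 202 201 201 204 202 206 163 102 204 241 238 239 238 239 239 240
 238 239 230 202 204 202 200 202 198 202 199 199 199 201 201 203]
120 [202 201 201 200 199 204 201 204 175 126 136 206 243 238 238 236 237 237
 238 239 226 202 204 205 200 201 199 202 199 202 201 203 201 205]
124 [204 202 205 203 199 202 201 203 192 131 103 203 242 238 239 237 238 239
 239 237 223 202 209 204 204 201 201 203 201 199 198 204 205 203]
128 [206 203 202 201 203 204 204 204 210 170 112 158 220 241 239 238 238 238
 238 232 214 207 205 205 204 202 199 204 198 202 202 205 205 203]
```

```bash
cat > fit.py <<'E'
from h import *
z=np.load("w1.npz"); W=Cam("wrist"); W.o=z["o"];W.R=z["R"]
S,D=Cam("scene"),Cam("side")
def todeck(p,uv,h):
    O=p[:3]; M=deckR(p[3]); P=W.onplane(uv,O+M[:,2]*h,M[:,2]); return (P-O)@M
L=[[133.7,110],[138.7,150],[141.7,180],[147.7,240],[149.7,255]]; Rr=[[341.6,110],[338.5,150],[334.5,180]]; T=[[150,99],[170,99],[300,98.7],[330,98.7]]
sc=np.array([[285.6,163],[352,148.8],[322.6,207.5],[250,216.5]])-.5
sd=np.array([[217.9,179],[259.6,137.6],[304,164.6],[259,213.5]])-.5
C=np.array([[-.115,.13,0],[.115,.13,0],[.115,-.13,0],[-.115,-.13,0]])
def res(p,parts=False):
    a=(todeck(p,L,0)[:,1]+.13)*700/1.5; b=(todeck(p,Rr,0)[:,1]-.13)*700/1.5; t=(todeck(p,T,0)[:,0]+.115)*700/1.5
    h=todeck(p,[[238.4,202.8]],.025)[0,:2]*700
    w=p[:3]+C@deckR(p[3]).T
    s=(S.proj(w)-sc).ravel(); d=(D.proj(w)-sd).ravel()
    if parts: print("L",a,"R",b,"T",t,"hub",h,"\nS",s,"\nD",d)
    return np.r_[a,b,t,h,s,d]
if __name__=="__main__":
    r=least_squares(res,[.58,.093,.13,.16],loss="soft_l1"); np.set_printoptions(precision=2,suppress=True)
    res(r.x,True); print(np.round(r.x,4)); 
    r2=least_squares(lambda q:res(np.r_[q[:2],.13,q[2]]),[.58,.093,.16],loss="soft_l1"); p=np.r_[r2.x[:2],.13,r2.x[2]]; res(p,True); print(np.round(p,4))
    for q in (r.x,p):
        print("notch edges",1000*todeck(q,[[229.7,116],[242.7,116],[230.6,124],[242.6,124],[229.6,112],[242.3,112]],.012)[:,:2].ravel())
        print("knob",1000*todeck(q,[[322.2,179.2]],.074)[0])
E
python3 fit.py
```

```text
L [-0.19  0.23  0.1  -0.18  0.08] R [ 0.35  0.37 -0.66] T [-0.3  -0.29 -0.39 -0.37] hub [8.18 0.53] 
S [ 0.09  0.77  0.45  0.46  0.31 -0.95 -0.48  0.3 ] 
D [-0.29 -0.38 -0.73 -0.04 -0.01 -0.31 -1.16 -1.53]
[0.58 0.09 0.12 0.16]
L [1.45 1.72 1.48 0.95 1.13] R [-0.44 -0.57 -1.69] T [-1.96 -1.88 -1.49 -1.36] hub [4.28 0.86] 
S [-0.44 -1.34  0.28 -2.21  0.74 -3.62 -0.62 -1.68] 
D [-0.74 -1.94 -1.21 -1.87  0.04 -2.47 -1.02 -3.35]
[0.58 0.09 0.13 0.17]
notch edges [-95.11  -8.98 -95.09   6.91 -85.64  -8.09 -85.63   6.69 -99.79  -9.
 -99.78   6.47]
knob [-29.18  93.81  74.  ]
notch edges [ -98.44   -7.71  -98.33    7.85  -89.16   -6.9   -89.06    7.58 -103.02
   -7.7  -102.91    7.45]
knob [-33.58  92.36  74.  ]
```

```bash
cat > fit2.py <<'E'
import fit; from fit import *
fit_res=None
def res2(q,show=False):
    # q: x,y,yaw of axis (z .13), c = face centre offset along x
    p=np.array([q[0],q[1],.13,q[2]]); c=q[3]
    a=(todeck(p,L,0)[:,1]+.13)*467; b=(todeck(p,Rr,0)[:,1]-.13)*467; t=(todeck(p,T,0)[:,0]+.115-c)*467
    h=todeck(p,[[238.4,202.8]],.025)[0,:2]*700
    w=p[:3]+(C+[c,0,0])@deckR(p[3]).T
    s=(S.proj(w)-sc).ravel(); d=(D.proj(w)-sd).ravel()
    if show: print("L",a,"R",b,"T",t,"hub",h,"\nS",s,"\nD",d)
    return np.r_[a,b,t,h,s,d]
if __name__=="__main__":
    np.set_printoptions(precision=3,suppress=True)
    r=least_squares(res2,[.58,.093,.16,-.015],loss="soft_l1"); res2(r.x,True); print(r.x)
    p=np.array([r.x[0],r.x[1],.13,r.x[2]]); np.save("deck.npy",r.x[:3])
    e=todeck(p,[[229.7,116],[242.7,116],[230.6,124],[242.6,124],[229.6,112],[242.3,112]],.012)
    print("notch",e[:,:2]*1000,np.arctan2(e[:,1],-e[:,0]))
    k=todeck(p,[[322.2,179.2],[323.1,179.2]],.074); print("knob",k*1000,np.hypot(k[:,0],k[:,1]),np.arctan2(k[:,1],-k[:,0]))
E
python3 fit2.py
```

```text
L [ 0.006  0.412  0.268 -0.045  0.206] R [ 0.194  0.196 -0.846] T [-0.114 -0.094 -0.127 -0.097] hub [-2.176  0.522] 
S [-0.205  0.499  0.147  0.127  0.045 -1.31  -0.752  0.026] 
D [-0.528 -0.456 -0.963 -0.151 -0.195 -0.446 -1.351 -1.61 ]
[ 0.59   0.096  0.165 -0.015]
notch [[-109.573   -8.886]
 [-109.546    6.958]
 [-100.131   -8.003]
 [-100.107    6.728]
 [-114.242   -8.898]
 [-114.216    6.525]] [-0.081  0.063 -0.08   0.067 -0.078  0.057]
knob [[-43.808  93.512  74.   ]
 [-43.807  94.474  74.   ]] [0.103 0.104] [1.133 1.137]
```

```bash
cat >> h.py <<'E'
def goto(dxyz,a=0.,off=(0,0,0)):
    "plan to a deck-frame TCP position (mm), tool turned a about deck z"
    q=np.load("deck.npy"); O=np.array([q[0],q[1],.13]); M=deckR(q[2])
    return plan(O+M@(np.array(dxyz)/1000),tool_deck(q[2],a))
def where():
    q=np.load("deck.npy"); O=np.array([q[0],q[1],.13]); M=deckR(q[2]); s=bot.get_state()
    T=R.from_quat(s["tcp_rot"]).as_matrix(); Q=M.T@T@np.diag([-1.,1,-1])
    return np.round(M.T@(s["tcp_pos"]-O)*1000,1),"rot",np.round(R.from_matrix(Q).as_rotvec(),3),"Fdeck",np.round(M.T@s["wrist_force"],1),"grip",round(s["grip_width"]*91.9,1),"t",round(s["time_s"],2)
E
python3 - <<'E'
from h import *
print(*where()); print(goto([-44,95,100],-1.135))
E
```

```text
[-29.2  18.6 202.2] rot [-0.002  0.002 -0.007] Fdeck [-0.1 -0.6  0.6] grip 60.3 t 2.28
(array([ 15.1,  76.5, 102.1]), array([-1.600e-01, -2.000e-02,  6.465e+01]))
```

>>> arm_command:
  targets:
    - [3,15,20,0,0,6.5]
    - [6,30,40,0,0,13]
    - [9,46,61,0,0,19.5]
    - [12,61,81,0,0,26]
    - [15,76.5,102,-0.1,0,32.4]
  grip: 60

```text
time_s: 2.7
tcp_pos: [0.489, 0.17, 0.2037]
tcp_rot: [0.163, 0.952, 0.083, 0.245]
wrist_force: [0.2, -0.0, -0.4]
grip_width: 0.654
```

>>> arm_command:
  targets:
    - [0,0,0,0,0,6.5]
    - [0,0,0,0,0,13]
    - [0,0,0,0,0,19.5]
    - [0,0,0,0,0,26]
    - [0,0,0,0,0,32.3]

```text
time_s: 3.12
tcp_pos: [0.4888, 0.1691, 0.2041]
tcp_rot: [0.422, 0.869, 0.148, 0.212]
wrist_force: [0.5, -0.4, -1.1]
grip_width: 0.654
```

```bash
python3 - <<'E'
from h import *
W=Cam("wrist"); im=bot.read_camera("wrist"); cv2.imwrite("pics/w2.png",im[:,:,::-1])
print(*where()); print(goto([-44,95,49],-1.135),bot.get_state()["joint_positions"])
q=np.load("deck.npy");O=np.array([q[0],q[1],.13]);M=deckR(q[2]); print(W.proj(O+M@[-.0442,.0952,.074]))
E
```

```text
[-38.9  88.5 108.1] rot [-4.000e-03 -1.000e-03 -1.075e+00] Fdeck [-0.5  0.3  0.4] grip 59.9 t 3.17
(array([ 8.3, -1.2, 59.1]), array([-0.14,  0.18,  3.45])) [ 0.42066167 -0.02722941  2.24972898 -0.31696929  0.43040334  0.01640517]
[[251.36466299 211.57856393]]
```

View pics/w2.png

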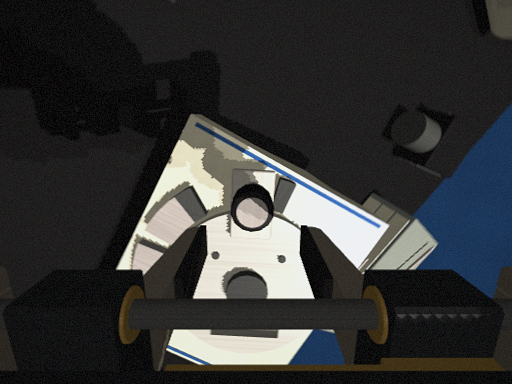

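The knob is at (251,208), 3 px from the prediction, so it is centred between the jaws.

>>> arm_command:
  targets:
    - [0,0,0,0,0,0]
    - [0,0,0,0,0,0]
    - [0,0,0,0,0,0]
    - [0,0,0,0,0,0]
    - [0,0,0,0,0,0]

```text
time_s: 3.58
tcp_pos: [0.4879, 0.1688, 0.204]
tcp_rot: [0.417, 0.871, 0.148, 0.213]
wrist_force: [0.9, -0.1, -0.1]
grip_width: 0.653
```

```bash
python3 - <<'E'
from h import *
print(*where()); print(goto([-44,95,49],-1.135))
E
```

```text
[-39.9  88.3 108.5] rot [-0.002 -0.002 -1.057] Fdeck [ 0.7 -0.2 -0.5] grip 60.0 t 3.58
(array([ 8. , -0.3, 59.4]), array([-0.04,  0.16,  4.44]))
```

>>> arm_command:
  targets:
    - [8,0,10,0,0,4.4]
    - [8,0,25,0,0,4.4]
    - [8,0,40,0,0,4.4]
    - [8,0,54,0,0,4.4]
    - [8,0,59,0,0.2,4.4]

```text
time_s: 4.0
tcp_pos: [0.5124, 0.1798, 0.1495]
tcp_rot: [0.45, 0.855, 0.156, 0.205]
wrist_force: [-1.0, 0.3, -1.1]
grip_width: 0.653
```

```bash
python3 - <<'E'
from h import *
print(*where()); print(goto([-44,95,49],-1.135))
E
```

```text
[-44.6  95.1  48.2] rot [-1.000e-03  2.000e-03 -1.134e+00] Fdeck [-1.4  0.4 -0.5] grip 60.0 t 4.0
(array([-0.3,  0.5, -0.8]), array([-0.12, -0.07,  0.04]))
```

Close on the knob.

>>> arm_command:
  targets:
    - [0,0,0,0,0,0]
    - [0,0,0,0,0,0]
    - [0,0,0,0,0,0]
    - [0,0,0,0,0,0]
    - [0,0,0,0,0,0]
  grip: 25
  force: 30

```text
time_s: 4.42
tcp_pos: [0.5125, 0.1799, 0.1517]
tcp_rot: [0.45, 0.855, 0.157, 0.206]
wrist_force: [-0.2, -1.4, 1.8]
grip_width: 0.365
```

```bash
python3 - <<'E'
from h import *
print(*where())
E
```

```text
[-43.4  95.3  50.1] rot [ 1.000e-03  0.000e+00 -1.135e+00] Fdeck [ 0.5 -1.3  1.7] grip 33.5 t 4.42
```

Gripped at 33.5 mm. Lift by 14 mm.

>>> arm_command:
  targets:
    - [0,0,-3,0,0,0]
    - [0,0,-6,0,0,0]
    - [0,0,-10,0,0,0]
    - [0,0,-14,0,0,0]
    - [0,0,-14,0,0,0]

```text
time_s: 4.83
tcp_pos: [0.5054, 0.1786, 0.1637]
tcp_rot: [0.45, 0.855, 0.157, 0.206]
wrist_force: [5.2, -0.9, -5.4]
grip_width: 0.362
```

```bash
python3 - <<'E'
from h import *
print(*where())
for th in np.arange(1.135,-.01,-.135):
    print(round(th,3),goto([-105*np.cos(th),105*np.sin(th),63.5],-th))
E
```

```text
[-43.7  95.1  64.1] rot [ 0.000e+00  1.000e-03 -1.135e+00] Fdeck [ 1.7 -1.8 -7.1] grip 33.2 t 4.83
1.135 (array([ 0.3, -0.6,  0.6]), array([-0.01, -0.04, -0.01]))
1.0 (array([ -0.6, -14.7,   0.6]), array([-0.  , -0.04, -7.75]))
0.865 (array([ -3.5, -28.6,   0.6]), array([ -0.  ,  -0.04, -15.48]))
0.73 (array([ -8.2, -42. ,   0.6]), array([  0.  ,  -0.04, -23.22]))
0.595 (array([-14.6, -54.6,   0.6]), array([  0.  ,  -0.04, -30.95]))
0.46 (array([-22.7, -66.2,   0.6]), array([ 1.000e-02, -4.000e-02, -3.869e+01]))
0.325 (array([-32.3, -76.6,   0.6]), array([ 1.000e-02, -4.000e-02, -4.642e+01]))
0.19 (array([-43.2, -85.7,   0.6]), array([ 1.000e-02, -4.000e-02, -5.416e+01]))
0.055 (array([-55.2, -93.2,   0.6]), array([ 1.000e-02, -4.000e-02, -6.189e+01]))
```

>>> arm_command:
  targets:
    - [-0.5,-10.1,0,0,0,-5.5]
    - [-1.9,-20,0,0,0,-11]
    - [-4.3,-29.8,0,0,0,-16.5]
    - [-7.6,-39.3,0,0,0,-22]
    - [-11.9,-48.5,0,0,0,-27.5]

```text
time_s: 5.25
tcp_pos: [0.4777, 0.1421, 0.1439]
tcp_rot: [0.232, 0.938, 0.103, 0.238]
wrist_force: [8.5, -3.5, -4.4]
grip_width: 0.365
```

```bash
python3 - <<'E'
from h import *
w=where(); print(*w); th=np.arctan2(w[0][1],-w[0][0]); print(th,np.hypot(*w[0][:2]))
print(goto([-105*np.cos(th),105*np.sin(th),63.5],-th))
E
```

```text
[-82.4  63.6  63.7] rot [ 0.001 -0.    -0.651] Fdeck [ 4.5 -4.9 -7.7] grip 33.5 t 5.25
0.6573357372357761 104.08996109135597
(array([ 0.9, -0. ,  0.2]), array([ 0.03, -0.01,  0.37]))
```

>>> arm_command:
  targets:
    - [0,-10.5,0,0,0,-5.7]
    - [-1.4,-20.9,0,0,0,-11.4]
    - [-4,-31,0,0,0,-17.1]
    - [-7.6,-40.9,0,0,0,-22.8]
    - [-12.2,-50.3,0,0,0,-28.4]

```text
time_s: 5.67
tcp_pos: [0.4682, 0.0947, 0.1341]
tcp_rot: [0.006, 0.966, 0.045, 0.256]
wrist_force: [6.4, -0.7, -5.0]
grip_width: 0.361
```

```bash
python3 - <<'E'
from h import *
w=where(); print(*w); th=np.arctan2(w[0][1],-w[0][0]); print(th,np.hypot(*w[0][:2]))
print(goto([-104.5*np.cos(th),104.5*np.sin(th),60],-th))
E
```

```text
[-102.1   18.5   63.7] rot [ 0.001 -0.001 -0.178] Fdeck [ 2.9 -1.7 -7.4] grip 33.2 t 5.67
0.17925010360676466 103.76251731718925
(array([0.7, 0. , 3.7]), array([0.05, 0.07, 0.05]))
```

>>> arm_command:
  targets:
    - [0.6,-1,0,0,0,-0.6]
    - [0.5,-2,1,0,0,-1.2]
    - [0.5,-3,2,0,0,-1.8]
    - [0.5,-4,3,0,0,-2.4]
    - [0.5,-4,3.5,0,0,-2.4]

```text
time_s: 6.08
tcp_pos: [0.4701, 0.0914, 0.1307]
tcp_rot: [-0.012, 0.966, 0.04, 0.257]
wrist_force: [7.3, -4.9, -3.3]
grip_width: 0.362
```

>>> arm_command:
  targets:
    - [0,0,0,0,0,0]
    - [0,0,0,0,0,0]
    - [0,0,0,0,0,0]
    - [0,0,2,0,0,0]
    - [0,0,5,0,0,0]
  grip: 39

```text
time_s: 6.5
tcp_pos: [0.4711, 0.0919, 0.1254]
tcp_rot: [-0.012, 0.966, 0.04, 0.255]
wrist_force: [-0.1, -0.1, -0.3]
grip_width: 0.422
```

```bash
python3 - <<'E'
from h import *
w=where(); print(*w); th=np.arctan2(w[0][1],-w[0][0]); print(th,np.hypot(*w[0][:2]))
print(goto([-105*np.cos(th),105*np.sin(th),55],-th))
E
```

```text
[-104.4   15.3   55. ] rot [ 0.001  0.001 -0.14 ] Fdeck [-0.3 -0.1 -0.2] grip 38.8 t 6.5
0.14551585665996639 105.51516478686844
(array([-0.5,  0.1,  0. ]), array([ 0.04, -0.04,  0.32]))
```

>>> arm_command:
  targets:
    - [0,-2,0,0,0,-1.1]
    - [-0.1,-4,0,0,0,-2.2]
    - [-0.2,-6,0,0,0,-3.3]
    - [-0.4,-8.5,0,0,0,-4.6]
    - [-0.6,-11,0,0,0,-6]

```text
time_s: 6.92
tcp_pos: [0.472, 0.0811, 0.1245]
tcp_rot: [-0.064, 0.964, 0.026, 0.257]
wrist_force: [0.0, 4.4, -1.2]
grip_width: 0.421
```

>>> arm_command:
  targets:
    - [0,-0.8,0,0,0,-0.4]
    - [0,-1.6,0,0,0,-0.8]
    - [0,-2.4,0,0,0,-1.2]
    - [-0.1,-3.2,0,0,0,-1.6]
    - [-0.1,-4,0,0,0,-2]

```text
time_s: 7.33
tcp_pos: [0.4725, 0.0769, 0.1247]
tcp_rot: [-0.08, 0.963, 0.022, 0.257]
wrist_force: [0.8, 2.9, -3.7]
grip_width: 0.422
```

```bash
python3 - <<'E'
from h import *
w=where(); print(*w); th=np.arctan2(w[0][1],-w[0][0]); print(th,np.hypot(*w[0][:2]))
print(goto([-105*np.cos(th),105*np.sin(th),55],-th))
E
```

```text
[-105.7    0.2   54.9] rot [0.001 0.002 0.   ] Fdeck [-0.7  2.8 -3.8] grip 38.8 t 7.33
0.0018921453294135592 105.7001892145894
(array([-0.7,  0. , -0.1]), array([ 0.04, -0.09,  0.11]))
```

Light 3 to 4 N dragging force, as expected. Continue slowly in small steps.

>>> arm_command:
  targets:
    - [0,-0.5,0,0,0,-0.2]
    - [0,-1,0,0,0,-0.5]
    - [0,-1.5,0,0,0,-0.8]
    - [0,-2,0,0,0,-1]
    - [0,-2.5,0,0,0,-1.3]

```text
time_s: 7.75
tcp_pos: [0.473, 0.0744, 0.1248]
tcp_rot: [-0.091, 0.962, 0.019, 0.258]
wrist_force: [0.0, 3.0, -2.8]
grip_width: 0.426
```

>>> arm_command:
  targets:
    - [0,-0.4,0,0,0,0]
    - [0,-0.8,0,0,0,0]
    - [0,-1.2,0,0,0,0]
    - [0,-1.6,0,0,0,0]
    - [0,-2,0,0,0,0]

```text
time_s: 8.17
tcp_pos: [0.4736, 0.0724, 0.125]
tcp_rot: [-0.09, 0.962, 0.019, 0.258]
wrist_force: [-0.6, 0.9, -0.4]
grip_width: 0.428
```

```bash
python3 - <<'E'
from h import *
w=where(); print(*w)
E
```

```text
[-105.3   -4.5   55. ] rot [0.001 0.001 0.022] Fdeck [-0.5  1.  -0.1] grip 39.3 t 8.17
```

>>> arm_command:
  targets:
    - [0,-0.4,0,0,0,0]
    - [0,-0.8,0,0,0,0]
    - [0,-1.2,0,0,0,0]
    - [0,-1.6,0,0,0,0]
    - [0,-2,0,0,0,0]

```text
time_s: 8.58
tcp_pos: [0.4737, 0.0707, 0.1249]
tcp_rot: [-0.09, 0.962, 0.019, 0.258]
wrist_force: [-3.8, 8.1, 1.1]
grip_width: 0.423
```

```bash
python3 - <<'E'
from h import *
w=where(); print(*w)
E
```

```text
[-105.5   -6.1   55. ] rot [0.001 0.001 0.022] Fdeck [-1.5  8.7  2.2] grip 38.8 t 8.58
```

>>> arm_command:
  targets:
    - [0,-0.3,0,0,0,0]
    - [0,-0.6,0,0,0,0]
    - [0,-0.9,0,0,0,0]
    - [0,-1.2,0,0,0,0]
    - [0,-1.2,0,0,0,0]

```text
time_s: 9.0
tcp_pos: [0.4738, 0.0702, 0.1249]
tcp_rot: [-0.091, 0.962, 0.019, 0.257]
wrist_force: [-3.8, 15.9, 1.4]
grip_width: 0.429
```

```bash
python3 - <<'E'
from h import *
w=where(); print(*w)
E
```

```text
[-105.5   -6.6   55. ] rot [0.002 0.002 0.023] Fdeck [-0.3 16.3  1.7] grip 39.4 t 9.0
```

It locks firmly: 16 N with no travel, so the pin is in the notch. Back off, open, retract and check by camera.

>>> arm_command:
  targets:
    - [0,1.5,0,0,0,0]
    - [0,2.8,0,0,0,0]
    - [0,2.8,0,0,0,0]
    - [0,2.8,0,0,0,0]
    - [0,2.8,0,0,0,0]
  grip: 60

```text
time_s: 9.42
tcp_pos: [0.4737, 0.072, 0.1249]
tcp_rot: [-0.09, 0.962, 0.019, 0.258]
wrist_force: [0.5, 0.2, 0.3]
grip_width: 0.653
```

>>> arm_command:
  targets:
    - [0,0,-15,0,0,0]
    - [0,0,-45,0,0,0]
    - [0,0,-80,0,0,0]
    - [0,0,-105,0,0,0]
    - [0,0,-110,0,0,0]

```text
time_s: 9.83
tcp_pos: [0.4196, 0.0628, 0.2236]
tcp_rot: [-0.09, 0.961, 0.019, 0.26]
wrist_force: [1.3, 0.4, 0.9]
grip_width: 0.655
```

```bash
python3 - <<'E'
from h import *
W=Cam("wrist"); im=bot.read_camera("wrist")
ims=bot.read_camera("scene"); imd=bot.read_camera("side")
print(*where())
def cr(a,x,y,w,h): return cv2.resize(a[y:y+h,x:x+w],(400,300),interpolation=cv2.INTER_CUBIC)[:,:,::-1]
cv2.imwrite("pics/w3f.png",im[:,:,::-1]);cv2.imwrite("pics/scene3.png",ims[:,:,::-1]);cv2.imwrite("pics/side3.png",imd[:,:,::-1])
np.savez("w3.npz",o=W.o,R=W.R)
cv2.imwrite("pics/crop3.png",np.vstack([np.hstack([cr(im,110,60,280,210),cr(ims,245,130,132,99)]),np.hstack([cr(imd,205,125,120,90),cr(imd,255,230,100,75)])]))
q=np.load("deck.npy");O=np.array([q[0],q[1],.13]);M=deckR(q[2])
for th in (-.04,0): print([W.proj(O+M@[-.105*np.cos(th),.105*np.sin(th),h])[0].round(1) for h in (.074,.084)])
E
```

```text
[-104.9   -4.9  164.9] rot [ 0.    -0.001  0.022] Fdeck [-0.2 -0.3 -0.3] grip 59.7 t 9.98
[array([252.9, 198.1]), array([252.9, 201. ])]
[array([257.2, 198.1]), array([257.4, 201.1])]
```

View pics/crop3.png

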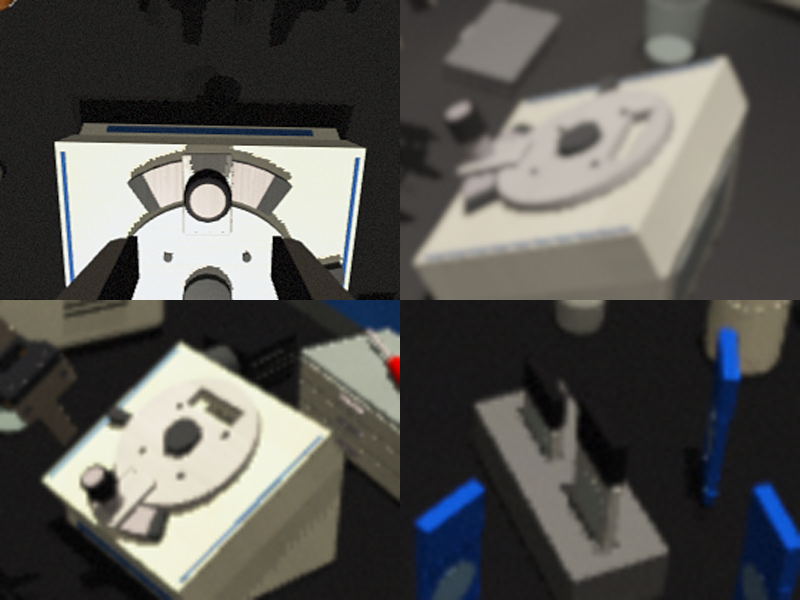

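The wrist crop shows the knob in the arc's middle. The side crop shows the window over the dark slot at about (217,405). I'll check knob height numerically and measure the rack and slider.

```bash
python3 - <<'E'
from h import *
S,D=Cam("scene"),Cam("side")
q=np.load("deck.npy");O=np.array([q[0],q[1],.13]);M=deckR(q[2])
def pink(f,x0,y0,w,h,t):
    g=cv2.cvtColor(cv2.imread(f),cv2.COLOR_BGR2GRAY)[y0:y0+h,x0:x0+w]
    c=max(cv2.findContours((g>t).astype(np.uint8),0,1)[0],key=cv2.contourArea); m=cv2.moments(c); return m["m10"]/m["m00"]+x0,m["m01"]/m["m00"]+y0,m["m00"]
print("scene",pink("pics/scene3.png",258,160,13,13,110),"side",pink("pics/side3.png",226,170,16,13,110))
for th in (-.015,):
  for h in (.074,.084):
    P=O+M@[-.105*np.cos(th),.105*np.sin(th),h]; print(h,S.proj(P),D.proj(P))
print("ref start scene",pink("pics/scene0.png",289,139,12,9,90),"side",pink("pics/side0.png",224,149,14,12,110))
P=O+M@[-.105*np.cos(1.135),.105*np.sin(1.135),.074]; print("pred",S.proj(P),D.proj(P))
print(bot.get_state()["joint_positions"])
E
```

```text
scene (263.78333333333336, 165.975, 20.0) side (232.64044943820224, 174.8489388264669, 133.5)
0.074 [[263.07537991 165.93089622]] [[231.3092674  177.29961489]]
0.084 [[261.45805887 163.0418822 ]] [[229.97420364 175.6509268 ]]
ref start scene (292.6326530612245, 142.56802721088437, 49.0) side (229.09677419354838, 154.66666666666666, 15.5)
pred [[293.45722352 143.53250784]] [[228.43654369 154.29597041]]
[ 0.1300867  -0.25424151  2.38562601  0.03851076  0.48646395 -1.65729427]
```

```bash
python3 - <<'E'
from h import *
Rd=np.array([[0,1,0],[1,0,0],[0,0,-1.]])  # tool x=+y, tool y=+x, z down
sh,rv=plan([.48,-.42,.27],Rd); print(sh,rv,np.linalg.norm(rv))
r=R.from_rotvec(np.radians(rv)/3).as_matrix()
# 3 calls: each third of rotation, third of shift expressed in then-current axes
for k in range(3):
    A=np.linalg.matrix_power(r,k); print(np.round(A.T@sh/3,1),np.round(rv/3,2))
E
```

```text
[   3.3 -486.3  -53.2] [25.87 22.37 98.15] 103.93794446687889
[   1.1 -162.1  -17.7] [ 8.62  7.46 32.72]
[-8.620e+01 -1.384e+02 -1.000e-01] [ 8.62  7.46 32.72]
[-147.5  -69.6    0.3] [ 8.62  7.46 32.72]
```

>>> arm_command:
  targets:
    - [0.2,-32,-8,1.7,1.5,6.5]
    - [0.4,-65,-12,3.4,3,13]
    - [0.7,-97,-15,5.2,4.5,19.6]
    - [0.9,-130,-17,6.9,6,26.2]
    - [1.1,-162,-17.7,8.6,7.5,32.7]

```text
time_s: 10.4
tcp_pos: [0.4394, -0.0995, 0.235]
tcp_rot: [0.205, 0.961, 0.013, 0.184]
wrist_force: [0.5, 0.6, -0.4]
grip_width: 0.65
```

>>> arm_command:
  targets:
    - [-17,-28,0,1.7,1.5,6.5]
    - [-34,-55,0,3.4,3,13]
    - [-52,-83,0,5.2,4.5,19.6]
    - [-69,-111,0,6.9,6,26.2]
    - [-86,-138,0,8.6,7.5,32.7]

```text
time_s: 10.82
tcp_pos: [0.4597, -0.2602, 0.2503]
tcp_rot: [0.479, 0.873, 0.007, 0.094]
wrist_force: [0.8, -0.6, -0.1]
grip_width: 0.652
```

```bash
python3 - <<'E'
from h import *
Rd=np.array([[0,1,0],[1,0,0],[0,0,-1.]]); print(plan([.48,-.42,.27],Rd),bot.get_state()["tcp_pos"],bot.get_state()["joint_positions"])
E
```

```text
(array([-147.5,  -67.7,   -3.4]), array([ 8.28,  7.16, 32.45])) [ 0.45967214 -0.26017287  0.25031177] [-0.53088817  0.06213368  1.93495671  0.02338235  0.95713545 -1.11054822]
```

>>> arm_command:
  targets:
    - [-30,-14,-1,1.7,1.5,6.5]
    - [-59,-27,-2,3.4,3,13]
    - [-89,-41,-3,5.2,4.3,19.6]
    - [-118,-54,-3,6.9,5.8,26.2]
    - [-147,-67.7,-3.4,8.3,7.2,32.4]

```text
time_s: 11.23
tcp_pos: [0.4811, -0.4192, 0.2696]
tcp_rot: [0.707, 0.708, 0.0, -0.001]
wrist_force: [1.3, -0.2, 0.2]
grip_width: 0.653
```

```bash
python3 - <<'E'
from h import *
W=Cam("wrist"); im=bot.read_camera("wrist"); cv2.imwrite("pics/w4.png",im[:,:,::-1])
np.savez("w4.npz",o=W.o,R=W.R); s=bot.get_state(); print(s["tcp_pos"],s["tcp_rot"],s["joint_positions"])
cv2.imwrite("pics/w4b.png",cv2.resize(im[30:280,100:430,::-1],None,fx=2.4,fy=2.4,interpolation=cv2.INTER_CUBIC))
E
```

```text
[ 0.48211049 -0.42504881  0.26960575] [ 7.09782897e-01  7.04420247e-01 -5.63245838e-04  1.95729043e-04] [-7.24270453e-01  3.36137659e-01  1.53320913e+00 -1.20283537e-03
  1.27192851e+00 -7.16332523e-01]
```

View pics/w4b.png

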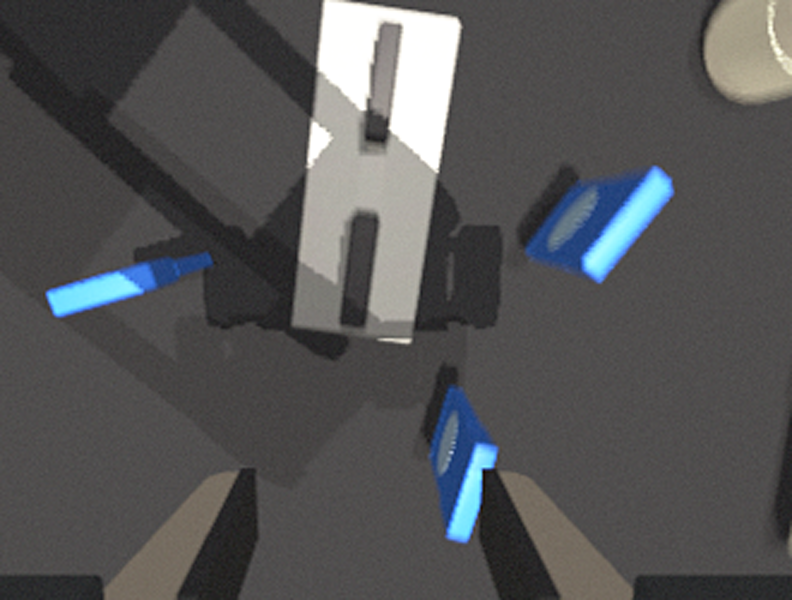

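Long slider: the nearer black tab at crop (360,268), full image (250,142). The short one is at crop (385,80). The blue look-alikes at crop (130,285), (600,225) and (465,465) are left alone. From the rack corners, compute the grasp.

```bash
cat > rack.py <<'E'
from h import *
W=Cam("wrist"); z=np.load("w4.npz"); W.o=z["o"];W.R=z["R"]
px=lambda a: np.array(a)/2.4+[100,30]-.3
up=np.array([0,0,1.])
C=W.onplane(px([[325,2],[461,18],[410,343],[292,325]]),up*.045,up)[:,:2]
print("corners",C.round(4).tolist(),"sides",[round(float(np.linalg.norm(C[i]-C[(i+1)%4])),4) for i in range(4)])
v=(C[0]+C[1]-C[2]-C[3]); v/=np.linalg.norm(v); c=C.mean(0); yaw=np.arctan2(-v[0],v[1])
print("centre",c,"yaw",yaw,"long",c-.042*v,"short",c+.042*v)
t=W.onplane(px([[353,212],[379,213],[366,325],[342,322]]),up*.14,up)[:,:2]
print("tab top",t.round(4).tolist(),t.mean(0))
P=np.r_[c-.042*v,.12]
print("pred tab top px",W.proj(np.array([[*(c-.042*v+.025*v),.14],[*(c-.042*v-.025*v),.14]])) , px([[366,212],[354,324]]))
E
python3 rack.py
```

```text
corners [[0.4573, -0.2375], [0.5279, -0.2448], [0.5044, -0.4159], [0.4355, -0.4054]] sides [0.0709, 0.1727, 0.0697, 0.1693]
centre [ 0.48125763 -0.32589247] yaw -0.13302980414844764 long [ 0.47568684 -0.36752138] short [ 0.48682842 -0.28426356]
tab top [[0.4734, -0.3423], [0.4845, -0.3427], [0.479, -0.3905], [0.4684, -0.3891]] [ 0.47630543 -0.36616674]
pred tab top px [[252.25341973 118.45380715]
 [245.9990768  166.83169835]] [[252.2        118.03333333]
 [247.2        164.7       ]]
```

```bash
cat >> h.py <<'E'
def rackR(yaw=-.125): return R.from_euler('z',yaw).as_matrix()@np.array([[0,1,0],[1,0,0],[0,0,-1.]])
E
python3 - <<'E'
from h import *
print(plan([.476,-.367,.175],rackR()))
E
```

```text
(array([58.1, -6.5, 94.5]), array([-0.03,  0.06,  6.73]))
```

>>> arm_command:
  targets:
    - [15,-2,20,0,0,2]
    - [30,-4,40,0,0,4]
    - [45,-6,65,0,0,6]
    - [58,-6.5,94.5,0,0,6.7]
    - [58,-6.5,94.5,0,0,6.7]
  grip: 40

```text
time_s: 11.7
tcp_pos: [0.4707, -0.3556, 0.1704]
tcp_rot: [0.745, 0.667, -0.0, -0.004]
wrist_force: [-0.6, 0.6, 0.7]
grip_width: 0.433
```

```bash
python3 - <<'E'
from h import *
W=Cam("wrist"); im=bot.read_camera("wrist"); cv2.imwrite("pics/w5.png",im[:,:,::-1])
np.savez("w5.npz",o=W.o,R=W.R)
s=bot.get_state(); print(s["tcp_pos"]); print(plan([.476,-.367,.106],rackR()))
print(W.proj(np.array([[.476,-.367,.14],[.48,-.342,.14],[.472,-.392,.14]])))
cv2.imwrite("pics/w5b.png",cv2.resize(im[100:384,100:400,::-1],None,fx=2,fy=2))
E
```

```text
[ 0.47207894 -0.35763906  0.17360268]
(array([-9.1,  5.1, 67.6]), array([-0.2 , -0.14,  0.96]))
[[263.39655431 236.97412918]
 [265.40697837 205.17640132]
 [261.50559394 266.8823683 ]]
```

View pics/w5b.png

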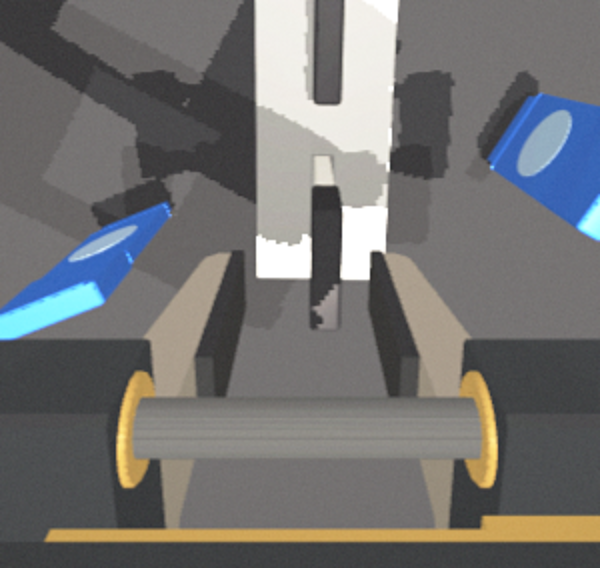

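The tab (crop x 311–341, full image about 263) sits on the prediction of 263.4, centred between the jaws. Descend and grip.

>>> arm_command:
  targets:
    - [-9,5,0,0,0,1]
    - [-9,5,15,0,0,1]
    - [-9,5,35,0,0,1]
    - [-9,5,55,0,0,1]
    - [-9,5,67.5,0,0,1]

```text
time_s: 12.17
tcp_pos: [0.4793, -0.3716, 0.1108]
tcp_rot: [0.751, 0.66, 0.001, 0.003]
wrist_force: [-0.2, 0.7, -0.6]
grip_width: 0.437
```

```bash
python3 - <<'E'
from h import *
s=bot.get_state(); print(s["tcp_pos"],s["wrist_force"]); print(plan([.476,-.367,.106],rackR()))
E
```

```text
[ 0.47929407 -0.37162248  0.11076259] [-0.16881357  0.74582066 -0.61598431]
(array([ 4.2, -3.9,  4.7]), array([ 0.31,  0.17, -0.19]))
```

>>> arm_command:
  targets:
    - [0,0,0,0,0,0]
    - [0,0,0,0,0,0]
    - [0,0,0,0,0,0]
    - [0,0,0,0,0,0]
    - [0,0,0,0,0,0]

```text
time_s: 12.58
tcp_pos: [0.4789, -0.3702, 0.1123]
tcp_rot: [0.751, 0.661, 0.001, 0.003]
wrist_force: [0.4, -0.6, -0.0]
grip_width: 0.431
```

```bash
python3 - <<'E'
from h import *
s=bot.get_state(); print(s["tcp_pos"],s["wrist_force"]); print(plan([.476,-.367,.106],rackR()))
E
```

```text
[ 0.47892941 -0.37016707  0.11225056] [ 0.4115065  -0.58838047 -0.04859379]
(array([ 2.8, -3.3,  6.2]), array([ 0.32,  0.17, -0.15]))
```

>>> arm_command:
  targets:
    - [2.8,-3.3,2,0.3,0.2,-0.1]
    - [2.8,-3.3,6,0.3,0.2,-0.1]
    - [2.8,-3.3,6,0.3,0.2,-0.1]
    - [2.8,-3.3,6,0.3,0.2,-0.1]
    - [2.8,-3.3,6,0.3,0.2,-0.1]

```text
time_s: 13.0
tcp_pos: [0.4753, -0.3664, 0.105]
tcp_rot: [0.75, 0.661, 0.0, -0.001]
wrist_force: [-0.3, 0.2, 0.3]
grip_width: 0.437
```

>>> arm_command:
  targets:
    - [0,0,0,0,0,0]
    - [0,0,0,0,0,0]
    - [0,0,0,0,0,0]
    - [0,0,0,0,0,0]
    - [0,0,0,0,0,0]
  grip: 5
  force: 25

```text
time_s: 13.42
tcp_pos: [0.4754, -0.3665, 0.1051]
tcp_rot: [0.75, 0.661, 0.0, -0.001]
wrist_force: [0.2, -0.3, 1.3]
grip_width: 0.129
```

```bash
python3 - <<'E'
from h import *
s=bot.get_state(); print(s["tcp_pos"],s["tcp_rot"],s["wrist_force"],s["moment"],s["grip_width"]*91.9); print(plan([.476,-.367,.106],rackR()))
E
```

```text
[ 0.47538907 -0.36645482  0.10508692] [ 7.50164837e-01  6.61250125e-01  9.65389685e-05 -9.90540340e-04] [ 0.21561439 -0.29635973  1.32743614] [-0.13736194  0.14985713  0.00518938] 11.886271413103758
(array([-0.5,  0.7, -0.9]), array([-0.08, -0.08, -0.05]))
```

>>> arm_command:
  targets:
    - [0,0,-6,0,0,0]
    - [0,0,-16,0,0,0]
    - [0,0,-30,0,0,0]
    - [0,0,-46,0,0,0]
    - [0,0,-65,0,0,0]

```text
time_s: 13.83
tcp_pos: [0.4748, -0.3661, 0.1708]
tcp_rot: [0.75, 0.661, -0.0, -0.002]
wrist_force: [0.3, -0.1, -0.7]
grip_width: 0.126
```

>>> arm_command:
  targets:
    - [0,0,-25,0,0,0]
    - [0,0,-52,0,0,0]
    - [0,0,-80,0,0,0]
    - [0,0,-108,0,0,0]
    - [0,0,-130,0,0,0]

```text
time_s: 14.25
tcp_pos: [0.4754, -0.3668, 0.3033]
tcp_rot: [0.75, 0.661, 0.0, -0.0]
wrist_force: [0.2, -0.1, -0.5]
grip_width: 0.133
```

>>> arm_command:
  targets:
    - [0,0,0,0,0,0]
    - [0,0,0,0,0,0]
    - [0,0,0,0,0,0]
    - [0,0,0,0,0,0]
    - [0,0,0,0,0,0]

```text
time_s: 14.67
tcp_pos: [0.4749, -0.3662, 0.2984]
tcp_rot: [0.75, 0.661, -0.0, -0.002]
wrist_force: [-0.5, 0.1, -1.5]
grip_width: 0.131
```

```bash
python3 - <<'E'
from h import *
s=bot.get_state(); print(s["tcp_pos"],s["tcp_rot"],s["wrist_force"],s["grip_width"]*91.9)
sh,rv=goto([49,0,175],-np.pi/2); print(sh,rv,np.linalg.norm(rv))
n=4
r=R.from_rotvec(np.radians(rv)/n).as_matrix()
for k in range(n): print(np.round(np.linalg.matrix_power(r,k).T@sh/n,1),np.round(rv/n,2))
E
```

```text
[ 0.47491276 -0.36621314  0.29840749] [ 7.50163555e-01  6.61247907e-01 -1.69443707e-04 -2.41192308e-03] [-0.47521497  0.14773453 -1.49259042] 12.067944657108056
[460.4  12.9  -6.3] [-29.98   4.17 -16.34] 34.39745484770639
[115.1   3.2  -1.6] [-7.5   1.04 -4.08]
[114.6  11.4   1.5] [-7.5   1.04 -4.08]
[113.4  19.1   5.6] [-7.5   1.04 -4.08]
[111.7  26.1  10.6] [-7.5   1.04 -4.08]
```

>>> arm_command:
  targets:
    - [23,0.6,-3,-1.5,0.2,-0.8]
    - [46,1.3,-4,-3,0.4,-1.6]
    - [69,2,-4,-4.5,0.6,-2.4]
    - [92,2.6,-3,-6,0.8,-3.2]
    - [115,3.2,-1.6,-7.5,1,-4.1]

```text
time_s: 15.08
tcp_pos: [0.4928, -0.2519, 0.3008]
tcp_rot: [0.724, 0.686, 0.05, 0.042]
wrist_force: [-0.0, 0.4, -1.9]
grip_width: 0.128
```

>>> arm_command:
  targets:
    - [23,2.3,0.3,-1.5,0.2,-0.8]
    - [46,4.6,0.6,-3,0.4,-1.6]
    - [69,6.9,0.9,-4.5,0.6,-2.4]
    - [92,9.1,1.2,-6,0.8,-3.2]
    - [114.6,11.4,1.5,-7.5,1,-4.1]

```text
time_s: 15.5
tcp_pos: [0.5102, -0.138, 0.3024]
tcp_rot: [0.695, 0.707, 0.1, 0.085]
wrist_force: [0.9, -0.3, -1.8]
grip_width: 0.125
```

>>> arm_command:
  targets:
    - [23,3.8,1.1,-1.5,0.2,-0.8]
    - [46,7.6,2.2,-3,0.4,-1.6]
    - [69,11.4,3.3,-4.5,0.6,-2.4]
    - [92,15.3,4.5,-6,0.8,-3.2]
    - [113.4,19.1,5.6,-7.5,1,-4.1]

```text
time_s: 15.92
tcp_pos: [0.5277, -0.0242, 0.3039]
tcp_rot: [0.661, 0.725, 0.148, 0.127]
wrist_force: [-0.3, -0.3, -1.9]
grip_width: 0.127
```

>>> arm_command:
  targets:
    - [23,5.2,2.1,-1.5,0.2,-0.8]
    - [46,10.4,4.2,-3,0.4,-1.6]
    - [69,15.6,6.3,-4.5,0.6,-2.4]
    - [92,20.8,8.5,-6,0.8,-3.2]
    - [111.7,26.1,10.6,-7.5,1,-4.1]

```text
time_s: 16.33
tcp_pos: [0.5453, 0.0897, 0.3053]
tcp_rot: [0.623, 0.738, 0.196, 0.169]
wrist_force: [1.1, 0.2, -1.9]
grip_width: 0.127
```

>>> arm_command:
  targets:
    - [0,0,0,0,0,0]
    - [0,0,0,0,0,0]
    - [0,0,0,0,0,0]
    - [0,0,0,0,0,0]
    - [0,0,0,0,0,0]

```text
time_s: 16.75
tcp_pos: [0.5461, 0.0875, 0.3063]
tcp_rot: [0.624, 0.737, 0.196, 0.17]
wrist_force: [-0.0, 0.0, -1.1]
grip_width: 0.128
```

```bash
python3 - <<'E'
from h import *
print(*where()); print(goto([49,0,160],-np.pi/2))
W=Cam("wrist"); im=bot.read_camera("wrist"); cv2.imwrite("pics/w6.png",im[:,:,::-1]); np.savez("w6.npz",o=W.o,R=W.R)
q=np.load("deck.npy");O=np.array([q[0],q[1],.13]);M=deckR(q[2])
P=lambda *a: W.proj(O+M@np.array(a)/1000).round(1)[0].tolist()
print("slot mouth corners z0",[P(49+a,b,0) for a in(-5.25,5.25) for b in(-26.5,26.5)],"window z14",[P(49+a,b,14) for a in(-13,13) for b in(-38,38)],"hub",P(0,0,25))
s=bot.get_state();T=R.from_quat(s["tcp_rot"]).as_matrix()
print("slider bottom",[W.proj(s["tcp_pos"]+T@np.array([x,y,.095])).round(1)[0].tolist() for x in(-.022,.022) for y in(-.003,.003)])
cv2.imwrite("pics/w6b.png",cv2.resize(im[60:384,90:420,::-1],None,fx=1.8,fy=1.8,interpolation=cv2.INTER_CUBIC))
E
```

```text
[ 49.5  -1.5 175. ] rot [-0.003 -0.005 -1.569] Fdeck [-0.6  0.  -1. ] grip 11.8 t 16.75
(array([ 1.5, -0.5, 15. ]), array([0.08, 0.29, 0.09]))
slot mouth corners z0 [[248.9, 201.0], [248.7, 159.2], [257.2, 201.0], [257.4, 159.2]] window z14 [[242.4, 213.2], [241.9, 150.9], [263.6, 213.2], [264.3, 151.0]] hub [210.7, 185.1]
slider bottom [[250.7, 221.4], [256.8, 221.4], [250.6, 177.8], [256.9, 177.8]]
```

View pics/w6b.png

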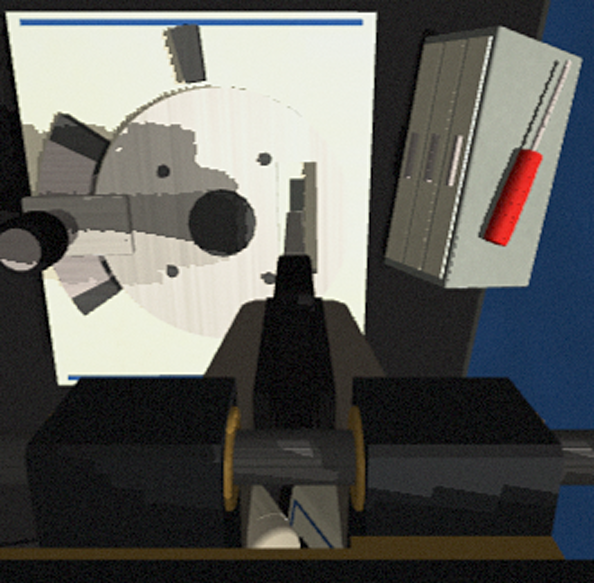

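The window is at crop (298,215), with the slot (dark band) at about x 290–305 against my prediction of 286–301. I'll measure that numerically.

```bash
python3 - <<'E'
import cv2,numpy as np
im=cv2.imread("pics/w6.png"); g=cv2.cvtColor(im,cv2.COLOR_BGR2GRAY)
print("cols",list(range(238,272)))
for r in range(146,206,4): print(r,g[r,238:272])
print("col 253 rows 146..180",g[146:180,253]); print(g[146:180,256])
cv2.imwrite("pics/w6c.png",cv2.resize(im[140:215,225:285],None,fx=8,fy=8,interpolation=cv2.INTER_CUBIC))
E
```

```text
cols [238, 239, 240, 241, 242, 243, 244, 245, 246, 247, 248, 249, 250, 251, 252, 253, 254, 255, 256, 257, 258, 259, 260, 261, 262, 263, 264, 265, 266, 267, 268, 269, 270, 271]
146 [ 81  80 190 244 239 238 238 237 237 236 239 239 238 236 238 240 238 239
 239 238 238 239 238 238 236 236 237 235 234 236 236 235 232 235]
150 [ 76  93 196 243 235 219 226 239 239 238 236 239 240 239 239 237 238 238
 233 227 200 127 131 134 129 120 115 157 225 238 236 231 234 235]
154 [238 237 236 239 239 225 223 241 239 238 238 238 240 239 239 237 239 240
 242 214 113 109 107 111 109 112 107 155 226 238 237 234 232 235]
158 [239 237 239 238 239 222 215 240 239 237 240 238 241 243 248 248 248 249
 244 238 204 120 111 111 114 112 108 154 224 237 237 233 230 234]
162 [236 237 236 240 239 231 230 239 239 240 239 243 214  87  60  66  69  68
  69  68  72  93 115 112 114 109 108 154 224 238 235 234 231 233]
166 [238 238 236 237 240 230 230 241 240 238 240 244 215  90  66  69  67  73
  67  65  72  96 115 112 113 112 110 123 205 240 236 233 231 233]
170 [237 237 236 236 238 231 231 239 239 239 239 243 217  90  61  
[... 820 characters left out ...]
 230 230 244 215  91  68  76  71  76  74  74  75
  70  74  96 114 113 112 111 111 108 108 189 241 235 231 228 229]
198 [232 234 234 234 233 235 230 232 245 209  55  71  76  72  71  75  71  69
  73  75  71  93 116 112 112 114 114 110 189 240 235 232 228 230]
202 [232 233 232 232 233 240 209  91  55  35  11  21  13  22  19  12  11   6
  20  19  23  10  12  46  90 117 112 106 190 238 234 230 226 228]
col 253 rows 146..180 [240 238 239 239 237 237 239 237 237 238 238 240 248 136  69  66  66  66
  69  71  69  72  67  65  70  64  69  69  69  68  65  86  73  71]
[239 239 239 239 233 240 240 242 242 244 237 237 244 135  66  66  69  68
  66  72  67  66  69  67  67  64  64  65  72  68  61 115  77  70]
```

View pics/w6c.png

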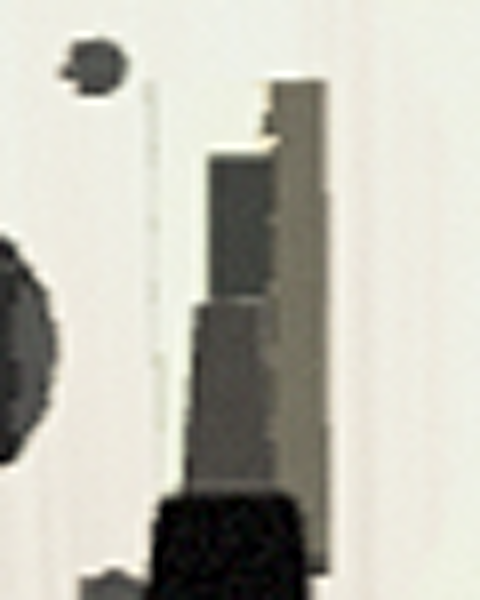

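Slot left edge is at col 250.5 (predicted 248.9), with the slider tip centre about 252.9 (predicted 253.8). So shift about +2.2 mm along deck x, and y by +1.2 mm. Lower to just above the mouth.

>>> arm_command:
  targets:
    - [1.2,2.2,8,0.1,0.3,0.1]
    - [1.2,2.2,26,0.1,0.3,0.1]
    - [1.2,2.2,46,0.1,0.3,0.1]
    - [1.2,2.2,62,0.1,0.3,0.1]
    - [1.2,2.2,70,0.1,0.3,0.1]

```text
time_s: 17.22
tcp_pos: [0.5826, 0.095, 0.2446]
tcp_rot: [0.624, 0.737, 0.197, 0.166]
wrist_force: [-0.9, -0.1, -2.5]
grip_width: 0.128
```

>>> arm_command:
  targets:
    - [0,0,0,0,0,0]
    - [0,0,0,0,0,0]
    - [0,0,0,0,0,0]
    - [0,0,0,0,0,0]
    - [0,0,0,0,0,0]

```text
time_s: 17.63
tcp_pos: [0.5826, 0.0954, 0.248]
tcp_rot: [0.624, 0.737, 0.198, 0.168]
wrist_force: [-0.6, -0.0, -2.6]
grip_width: 0.128
```

```bash
python3 - <<'E'
from h import *
print(*where())
W=Cam("wrist"); im=bot.read_camera("wrist"); cv2.imwrite("pics/w7.png",im[:,:,::-1]); np.savez("w7.npz",o=W.o,R=W.R)
q=np.load("deck.npy");O=np.array([q[0],q[1],.13]);M=deckR(q[2])
P=lambda *a: W.proj(O+M@np.array(a)/1000).round(1)[0].tolist()
print("slot corners (x+2)",[P(51+a,b,0) for a in(-5.25,5.25) for b in(-26.5,26.5)])
s=bot.get_state();T=R.from_quat(s["tcp_rot"]).as_matrix()
print("slider bottom",[W.proj(s["tcp_pos"]+T@np.array([x,y,.095])).round(1)[0].tolist() for x in(-.022,.022) for y in(-.003,.003)])
cv2.imwrite("pics/w7c.png",cv2.resize(im[100:220,205:305,::-1],None,fx=5,fy=5,interpolation=cv2.INTER_CUBIC))
E
```

```text
[ 52.6   0.3 105.9] rot [ 2.00e-03 -1.00e-03 -1.57e+00] Fdeck [-1.9  0.1 -2. ] grip 11.8 t 17.63
slot corners (x+2) [[246.8, 222.2], [246.5, 171.5], [257.0, 222.2], [257.2, 171.5]]
slider bottom [[250.5, 221.4], [256.5, 221.4], [250.4, 177.8], [256.7, 177.8]]
```

View pics/w7c.png

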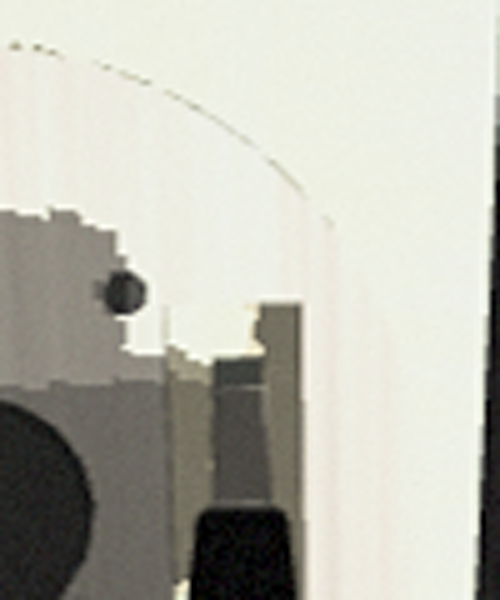

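```bash
python3 - <<'E'
import cv2
g=cv2.imread("pics/w7.png")
print("cols",list(range(238,268)))
for r in (168,172,174,176,177,178,180,184,188,192,196,199): print(r,g[r,238:268].sum(1)//3)
g=cv2.imread("pics/w6.png")
print("w6")
for r in (170,176,177,178,179,180,184,190): print(r,g[r,244:262].sum(1)//3)
E
```

```text
cols [238, 239, 240, 241, 242, 243, 244, 245, 246, 247, 248, 249, 250, 251, 252, 253, 254, 255, 256, 257, 258, 259, 260, 261, 262, 263, 264, 265, 266, 267]
168 [222 244 240 237 237 234 235 235 235 234 232 234 234 235 234 236 230 221
 176  99 105 110 106 105 108 106  89 175 237 232]
172 [124 149 145 143 150 155 155 212 238 170  67  79  75  76  69  67  66  63
  66  82 101 109 103 106 108 107  90 174 236 233]
174 [102 113 128 149 146 143 148 144 134 102  62  64  70  65  66  65  64  67
  63  91 112 111 106 110 108 106  92 174 236 234]
176 [ 94 112 107 112 111 111 109 129 140  99  60  67  59  66  60  67  65  65
  63  85 113 107 109 109 106 108  97 175 236 234]
177 [ 88 106 107 111 106 106 108 109 106  82  65  75  86  84  83  92 106 116
 112 128 129 103 108 106 109 107  97 179 235 232]
178 [ 86 105 109 106 111 110 109 112 102  80  76  79  73  70  74  73  74  75
  74 105 122 111 107 107 106 108  95 176 235 233]
180 [ 90 101 111 110 110 111 108 107 112  93  61  67  69  71  71  69  77  69
  72  96 120 104 109 108 108 107  93 149 220 234]
184 [ 87  97 115 106 108 112 108 112 106  78  70  69  7
[... 506 characters left out ...]
 75  74  73  71  76  72
  69  74  67  89 113 107 109 103 105 150 219 233]
w6
170 [227 235 235 236 236 240 212  87  60  69  65  67  65  65  73  95 109 108]
176 [216 239 236 235 237 241 212  89  62  63  61  64  59  63  88 114 106 110]
177 [216 238 236 237 241 237 191 111  78  85  96 113 113 109  96  94 110 107]
178 [228 236 237 238 224 146  82  73  72  71  72  81  75  90  94  93 108 105]
179 [225 235 238 238 219 124  60  71  68  70  74  71  69  87  90  91 113 109]
180 [226 235 236 240 220 128  67  69  72  72  75  71  69  86  91  93 110 106]
184 [210 222 237 241 205  61  68  72  70  72  69  73  70  90 106 111 111 107]
190 [220 217 238 230 162  64  68  70  72  66  70  70  72  73  83  96 114 109]
```

Slider tip centre (252.95) and slot centre (about 252.7) now coincide. The slot's end edge is at row 171.6, as predicted. Insert in stages, watching force.

>>> arm_command:
  targets:
    - [-0.6,0,3,0,0,0]
    - [-0.6,0,7,0,0,0]
    - [-0.6,0,11,0,0,0]
    - [-0.6,0,15,0,0,0]
    - [-0.6,0,19,0,0,0]

```text
time_s: 18.1
tcp_pos: [0.592, 0.0963, 0.2299]
tcp_rot: [0.624, 0.737, 0.198, 0.167]
wrist_force: [0.2, 0.7, -0.6]
grip_width: 0.13
```

```bash
python3 - <<'E'
from h import *
print(*where(),bot.get_state()["moment"])
E
```

```text
[51.7 -0.3 85.5] rot [ 0.00e+00  1.00e-03 -1.57e+00] Fdeck [ 0.   0.7 -0.7] grip 12.0 t 18.1 [-0.09996564  0.51703866 -0.06381966]
```

>>> arm_command:
  targets:
    - [0,0,2,0,0,0]
    - [0,0,4,0,0,0]
    - [0,0,6,0,0,0]
    - [0,0,8,0,0,0]
    - [0,0,10,0,0,0]

```text
time_s: 18.52
tcp_pos: [0.5969, 0.0972, 0.2217]
tcp_rot: [0.624, 0.737, 0.198, 0.167]
wrist_force: [0.9, 0.2, -1.9]
grip_width: 0.128
```

```bash
python3 - <<'E'
from h import *
print(*where(),bot.get_state()["moment"])
E
```

```text
[52.  -0.2 75.9] rot [ 1.00e-03  1.00e-03 -1.57e+00] Fdeck [-0.1  0.1 -2.1] grip 11.8 t 18.52 [-0.11439412  0.48782728 -0.04594535]
```

Bottom at about z = −19, past the taper with no contact force. Continue.

>>> arm_command:
  targets:
    - [0,0,2.5,0,0,0]
    - [0,0,5,0,0,0]
    - [0,0,8,0,0,0]
    - [0,0,11,0,0,0]
    - [0,0,14,0,0,0]

```text
time_s: 18.93
tcp_pos: [0.6039, 0.0983, 0.2095]
tcp_rot: [0.624, 0.737, 0.198, 0.167]
wrist_force: [0.6, 0.8, -1.1]
grip_width: 0.127
```

>>> arm_command:
  targets:
    - [0,0,1.5,0,0,0]
    - [0,0,3,0,0,0]
    - [0,0,4.5,0,0,0]
    - [0,0,6,0,0,0]
    - [0,0,7,0,0,0]

```text
time_s: 19.35
tcp_pos: [0.6072, 0.0989, 0.2035]
tcp_rot: [0.624, 0.737, 0.198, 0.167]
wrist_force: [-0.0, 0.2, -1.6]
grip_width: 0.131
```

```bash
python3 - <<'E'
from h import *
print(*where(),bot.get_state()["moment"])
E
```

```text
[51.9 -0.2 54.9] rot [ 1.00e-03  1.00e-03 -1.57e+00] Fdeck [-0.8  0.2 -1.3] grip 12.0 t 19.35 [-0.10170997  0.40758085  0.0015391 ]
```

>>> arm_command:
  targets:
    - [0,0,0.7,0,0,0]
    - [0,0,1.4,0,0,0]
    - [0,0,2.1,0,0,0]
    - [0,0,2.8,0,0,0]
    - [0,0,3.5,0,0,0]

```text
time_s: 19.77
tcp_pos: [0.6089, 0.0992, 0.2006]
tcp_rot: [0.624, 0.737, 0.198, 0.167]
wrist_force: [-0.1, -0.3, -1.3]
grip_width: 0.132
```

>>> arm_command:
  targets:
    - [0,0,0.4,0,0,0]
    - [0,0,0.8,0,0,0]
    - [0,0,1.2,0,0,0]
    - [0,0,1.6,0,0,0]
    - [0,0,2,0,0,0]

```text
time_s: 20.18
tcp_pos: [0.6099, 0.0994, 0.1989]
tcp_rot: [0.624, 0.737, 0.198, 0.167]
wrist_force: [-0.6, -0.1, -1.0]
grip_width: 0.131
```

```bash
python3 - <<'E'
from h import *
print(*where(),bot.get_state()["moment"])
E
```

```text
[51.9 -0.2 49.6] rot [ 1.00e-03  1.00e-03 -1.57e+00] Fdeck [-1.   0.1 -0.5] grip 12.1 t 20.18 [-0.17078168  0.55167794  0.00771509]
```

>>> arm_command:
  targets:
    - [0,0,0.4,0,0,0]
    - [0,0,0.8,0,0,0]
    - [0,0,1.2,0,0,0]
    - [0,0,1.6,0,0,0]
    - [0,0,2,0,0,0]

```text
time_s: 20.6
tcp_pos: [0.6107, 0.0994, 0.198]
tcp_rot: [0.624, 0.737, 0.198, 0.167]
wrist_force: [-15.2, -3.2, 18.8]
grip_width: 0.128
```

```bash
python3 - <<'E'
from h import *
print(*where(),bot.get_state()["moment"])
E
```

```text
[52.2 -0.3 48.4] rot [ 1.00e-03  0.00e+00 -1.57e+00] Fdeck [-4.1 -0.7 24.1] grip 11.7 t 20.6 [-0.35009152  1.3382711  -0.0505227 ]
```

Floor reached: 24 N along the axis, at the expected depth. Relieve, release, retract.

>>> arm_command:
  targets:
    - [0,0,-0.6,0,0,0]
    - [0,0,-0.8,0,0,0]
    - [0,0,-0.8,0,0,0]
    - [0,0,-0.8,0,0,0]
    - [0,0,-0.8,0,0,0]

```text
time_s: 21.02
tcp_pos: [0.6106, 0.0994, 0.1981]
tcp_rot: [0.624, 0.737, 0.198, 0.167]
wrist_force: [-3.9, -1.2, 2.6]
grip_width: 0.13
```

>>> arm_command:
  targets:
    - [0,0,0,0,0,0]
    - [0,0,0,0,0,0]
    - [0,0,0,0,0,0]
    - [0,0,0,0,0,0]
    - [0,0,0,0,0,0]
  grip: 40

```text
time_s: 21.43
tcp_pos: [0.6106, 0.0995, 0.1979]
tcp_rot: [0.624, 0.737, 0.198, 0.167]
wrist_force: [0.2, 0.0, 0.3]
grip_width: 0.432
```

>>> arm_command:
  targets:
    - [0,0,-8,0,0,0]
    - [0,0,-30,0,0,0]
    - [0,0,-60,0,0,0]
    - [0,0,-90,0,0,0]
    - [0,0,-115,0,0,0]

```text
time_s: 21.85
tcp_pos: [0.5528, 0.0897, 0.2994]
tcp_rot: [0.624, 0.737, 0.198, 0.167]
wrist_force: [0.5, 0.3, 0.1]
grip_width: 0.437
```

>>> arm_command:
  targets:
    - [-10,0,-10,0,0,0]
    - [-35,0,-20,0,0,0]
    - [-60,0,-20,0,0,0]
    - [-80,0,-20,0,0,0]
    - [-80,0,-20,0,0,0]

```text
time_s: 22.27
tcp_pos: [0.5575, 0.0068, 0.3159]
tcp_rot: [0.624, 0.737, 0.198, 0.168]
wrist_force: [-0.3, 0.1, -0.4]
grip_width: 0.436
```

```bash
python3 - <<'E'
from h import *
print(*where())
W=Cam("wrist"); im=bot.read_camera("wrist"); ims=bot.read_camera("scene"); imd=bot.read_camera("side")
for n,a in (("w8",im),("scene8",ims),("side8",imd)): cv2.imwrite(f"pics/{n}.png",a[:,:,::-1])
def cr(a,x,y,w,h): return cv2.resize(a[y:y+h,x:x+w],(400,300),interpolation=cv2.INTER_CUBIC)[:,:,::-1]
cv2.imwrite("pics/crop8.png",np.vstack([np.hstack([cr(im,0,0,512,384),cr(ims,245,110,140,105)]),np.hstack([cr(imd,205,105,132,99),cr(ims,90,220,200,150)])]))
S,D=Cam("scene"),Cam("side"); q=np.load("deck.npy");O=np.array([q[0],q[1],.13]);M=deckR(q[2])
for C,n,(x,y,w,h),s in ((S,"scene",(245,110,140,105),400/140),(D,"side",(205,105,132,99),400/132)):
    for z in (85,90): print(n,z,[((C.proj(O+M@np.array([51+a,b,z])/1000)[0]-[x,y])*s).round(0).tolist() for a in(-6,6) for b in(-25,25)])
E
```

```text
[ 52.5 -82.9 184.4] rot [ 1.000e-03 -2.000e-03 -1.571e+00] Fdeck [-0.5  0.1 -0.2] grip 40.1 t 22.27
scene 85 [[167.0, 135.0], [186.0, 106.0], [178.0, 133.0], [197.0, 103.0]]
scene 90 [[165.0, 131.0], [183.0, 101.0], [176.0, 128.0], [195.0, 99.0]]
side 85 [[179.0, 130.0], [153.0, 114.0], [186.0, 122.0], [160.0, 107.0]]
side 90 [[177.0, 127.0], [151.0, 111.0], [185.0, 120.0], [158.0, 104.0]]
```

View pics/crop8.png

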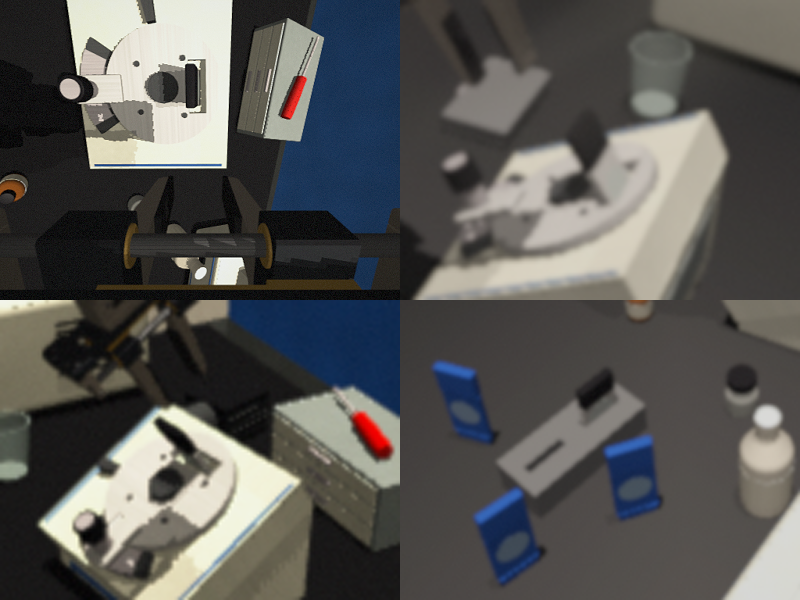

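The slider stands square in the slot with its tab at the height predicted for home (scene tile top edge about (170–207, 110–133) against predicted (167–197, 103–135)). The knob is down, the short slider is in the rack, and the robot is clear.

```bash
python3 -c "
from cell import bot
print(bot.finish_job(), bot.get_state()['time_s'])"
```

```text
the job is handed in; nothing more can be done
the job is handed in; nothing more can be done
```

The job was handed in at about 22 s of the 64 s. The hand-in gives no verdict.

**Turret:** I lifted the plunger about 14 mm against the spring, turned the turret from 1.135 rad and released the knob. I then swept the knob gently until the pin dropped into the notch. It locked solid at 16 N with no travel. The camera puts the turret at about −0.015 rad.

**Slider:** I took the long slider from the rack and slid it through the window until it met the slot floor, at 24 N and the expected depth. Then I let go and backed the arm off.

**Last checks:**
- The slider stands square, with its tab at the height predicted for fully home.
- The short slider is still in the rack. I saw no bystander knocked over or shifted in the final pictures, but did not measure them.
- The robot touches nothing: the force read about zero.

**Disagreements:**
- The slot appeared about 2 mm further up the slope than my first deck fit, and I corrected for that before inserting.
- The floor came about 1.6 mm deeper than computed.
- After the drop, the scene camera agreed the plunger was home. The side camera's knob reading was about 2.5 px off because its blob was contaminated, so I did not use it.

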